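# Press the snap cap home on the red sample vial

### The arm

A 7-joint arm with a two-finger parallel gripper is mounted at the origin on a cart in front of the work surface, level with it; the furniture and walls round the work are solid. World frame = base frame: x ahead of the robot, y to its left, z up, the work surface at z = 0. Lengths are in m, angles in rad, forces in N, time in s.
With the tool pointing down it reaches from about 0.35 to 0.9 m from the base axis. Payload 8.1 kg.
Tool frame: the origin (TCP) lies on the centre line of the jaws, within the pads' length; the fingertips stand 14 mm ahead of it and the grasp point (between the pads) lies 5 mm behind it (arm.tip_reach is the distance from the TCP to the fingertips, in m); z points along the fingers, y is the direction in which the jaws open and shut (so a half turn about z gives the same grasp; the last joint's range is limited). The gripper opens to 92 mm and grips with 3 to 60 N. Pads are 19 mm wide; open, the fingers measure 130 mm over their backs; the gripper's body (75 mm by 190 mm) begins 47 mm behind the grasp point.
Start: joints at [-1.332, 0.434, 0.025, 1.573, -0.012, 1.134, -0.075], TCP at [0.21, 0.589, 0.241] pointing down, gripper open.
Joint ranges: [-2.62, 2.62], [-0.44, 2.09], [-1.27, 1.32], [0.08, 2.57], [-1.32, 4.46], [0.12, 2], [-2.74, 2.74]. Speed limits (rad/s): [2.22, 2.22, 3.01, 3.01, 3.14, 3.14, 3.14].

### API

Orientations are given as a rotation vector (axis times angle).
In Python, from cell import sensors, vision, arm, nets gives the robot as it stands.
- The arm moves only by the shell command python3 -m handwheel 'ROWS' [FORCE]. ROWS is JSON, a list of rows, each an object of numbers: "tx", "ty", "tz": the shift along the tool's x, y, z in cm; "wx", "wy", "wz": the turn, a rotation vector about the tool's x, y, z in degrees; "claw": the opening, from 0 (shut) to 1 (fully open). A call has 1 to 12 rows; each row is the pose to reach, as a shift and turn from the pose commanded when the call began, along the tool's axes at that moment; what a row does not reach only later rows make up. A row lasts 1/12 s, in which the tool goes at most 41.7 mm and 7.16 degrees, less where a joint would pass 70% of its speed; a pose out of reach is approached as far as the arm can. A call with a gripper value outside its range is refused whole. The fingers move at their own pace and stop on an object; FORCE is the grip in N (left out, the last holds). Time passes only in rows, so rows that repeat a pose let the fingers close. It gives the time, the measured TCP pose, the force and the opening at its end, in the units of the state.
- sensors.observe(): the state, without advancing time (a new reading comes with each control period).
- vision.get_image(name): name is "scene" or "top" or "wrist"; returns (picture, depth): 420x560x3 uint8, blue, green, red; 420x560 float32, m along the optical axis (not along the pixel's ray), 0 where there is no reading.
- vision.camera_model(name): a dict with "K" (3x3 intrinsics, pixels), "xyz" and "attitude" of the camera in the world; the wrist camera has in their place "hand_eye" (4x4, takes a point from camera to tool coordinates, whose origin is the TCP and whose axes are the flange's). Camera axes: x right, y down, z forward; pixel columns grow to the right and rows downward; lengths in m; the calibration is good to about 2 mm. The wrist camera is an equidistant fisheye: a pixel r from the principal point sees the ray r / f radians off the axis. A picture is of the moment at which its call begins: read the wrist's pose just before it. camera_model takes no time and is no camera call.
- arm.sign_off(): hands the job in, once; it reports no verdict.
Trained networks look in the newest picture that a camera, given by its name, has taken for a name from the list of things; names that differ only in an ending like _2 or _b are one class to them, and where a whole thing is asked for, a point or a joint stands for the part that bears it (a point fixed in the world has none). Each returns a list of dicts, best first, with "score" (0 to 1); they miss things now and then, are a little off and sometimes report something else, mostly with a low value. They report only what shows in the picture. A call takes as long as a camera call. They do not tell look-alikes from the thing itself.
- nets.cut_out(label, camera): "region" (420x560 bool, what is visible of it) and "uv" ([column, row] in pixels, amid what is visible of it).
The state is a dict: "clock": time; "joints": joint angles; "dq": joint speeds; "joint_efforts": joint torques, N m; "position": TCP position; "ee_rot": TCP orientation; "force": force on the tool from outside, world axes, zero at the start; "ft_torque": the same for the moment, N m; "width": opening from 0.0 (shut) to 1.0 (fully open).
Only numpy, scipy, OpenCV 4.12 (cv2) and the standard library are available. Lean on these libraries where they do the work, as an engineer would, in place of code of your own. Each camera call takes 0.05 s, during which the arm holds its last target.

### The job

The blue-capped vial in the nest of the bench press is sealed: stand it in a hole of the blue rack. With the press lever still locked up, stand the red-capped vial, whose cap is still proud, in the nest in its place (the yellow-capped one is not ready: leave it, its cap and the other things alone). Then flip the red safety catch fully over, pull the lever down by its crossbar handle until the red cap is pressed fully home, and finish while holding the sprung lever down firmly on the cap.

Things in the scene. Friction and masses are not known exactly. Their poses are not given: they have to be found in the camera images.
- nest (a point): Centre of the floor of the press's nest, an aluminium ring (outer 48 mm, bore 31 mm, 12 mm deep) on the press's bolted base plate (230 x 170 mm, 12 mm thick: this point is 12 mm above the worktop). Its axes are the press's: x from the press's front (operator's side) to its back, y to the left, z up. With the lever parked the nest is open from above
- lever_hinge (a point): On the lever's hinge line (along the press's y), half-way between the cheeks: 110 mm behind (press +x) and 92 mm above the point nest. The lever is a yoke: two flat steel arms 102 mm apart, a crossbar handle between their ends and, 110 mm from the hinge, a cross beam with a sprung black rubber pad (33 mm across, 6 mm of give) that comes down on the nest
- lever_angle (a joint): Lever angle, rad: 0 parked (5 degrees past upright), grows as the handle comes forward and down; 1.658 level, stop at 1.70. The pad meets a proud cap in the nest at about 1.61 and has it home at about 1.675; at the stop it presses on the cap with about 25 N (some 18 N at the handle). A spring drives the lever back up whenever it is let go (about 4 N at the handle)
- handle (a point): Centre of the crossbar handle, a ribbed black round bar 18 mm thick and 92 mm long, along the press's y, 205 mm from the hinge line. Parked it is about 308 mm above the worktop and 18 mm behind the hinge line; with the lever level it is 104 mm above the worktop. The space between the arms behind the bar is empty for 70 mm. The axes of this point turn with the lever
- press_catch (a joint): Angle of the red-tabbed safety catch, rad: 0 locked (its steel bar lies across the front of the lever's right arm and blocks it), grows to a stop at 1.30 as the tab is pushed down; from about 1.1 on the bar is clear of the lever. It stays where it is left; it takes 2 to 4 N at the tab
- catch_tab (a point): Middle of the upper face of the catch's red tab, a paddle 28 mm (press x) by 30 mm, 6 mm thick, at the right (press -y) side of the press. Locked, it slopes 45 degrees up and outwards and this point is 27 mm outward of and 31 mm above the point catch_hinge; pushing straight down on it flips the catch over until the tab slopes about 30 degrees down and outwards
- catch_hinge (a point): On the catch's hinge line, which runs along the press's x, 153 mm above the point nest, 93 mm behind it and 80 mm to the right. The catch's bar points inward from here
- press_lever: The yoke lever with its handle and pad; origin on the hinge line (as lever_hinge); x from the handle to the hinge, so the handle lies at x = -205 mm and the pad at x = -110 mm, its pressing face 16 mm to the -z side
- blue_vial_mid (a point): Amber vial with a blue cap pressed fully home, at first in the nest: point on its axis 42 mm above its foot. Glass 23 mm across and straight from the foot up to 55 mm, cap 20 mm across from 64 to 76 mm above the foot. 45 g
- red_vial_mid (a point): Amber vial with a red cap, at first in a hole of the grey block: point on its axis 42 mm above its foot. Glass as the blue one's; the cap, 20 mm across and 12 mm high, stands 5 mm proud, so that its top is 81 mm above the foot (76 mm when home)
- yellow_vial_mid (a point): Amber vial with a yellow cap, 5 mm proud, in the other hole of the grey block: point on its axis 42 mm above its foot. Like the red one; not to be touched
- red_cap (a joint): How far the red cap has been pressed down, m: 0 proud as found, 0.005 fully home; it takes about 14 N on the cap and stays where it is left
- yellow_cap (a joint): The same for the yellow cap
- blue_rack: Blue block 45 x 95 mm (x, y), 20 mm high, fixed, with two empty round holes; origin at the centre of its underside, z up
- blue_rack_hole0 (a point): Centre of the floor of one hole of the blue rack (bore 31 mm, 15 mm deep, floor 5 mm above the worktop)
- blue_rack_hole1 (a point): The same for its other hole, 47 mm away along the block's y
- grey_block: Grey block like the blue one, with the red- and yellow-capped vials standing in its two holes (47 mm apart along its y); fixed; origin at the centre of its underside
- timer: Bystander: small white timer, 64 x 60 x 19 mm, lying left of the press
- oil_bottle: Bystander: small cream dropper bottle, 35 mm round, 86 mm high, behind the press
- pen: Bystander: red and black pen, 142 mm long, lying at the right
- red_vial: The red-capped vial with its cap; origin at the centre of its foot, z along its axis towards the cap
Things that resemble listed ones, but are neither listed nor needed, are in the scene too. Leave any green look-alike of the red_vial alone.

How it is judged:
By the outcome, as a careful person would: the job done as asked, in the order asked, and still so for the second after the job is handed in, while the arm keeps its last pose, push and grip.
It also fails if it takes over 72 s, if anything falls off the work surface, if the arm or the gripper's body presses on something with over 40 N, if the wrist force passes 120 N, or if a joint passes its speed limit or range.

## Working session

There is one attempt and no reset: what is moved stays moved. The work goes in short steps, Python scripts to look and compute and a shell command to move; the robot and the scene stay as the last step left them, time stands still between calls to the robot, and variables do not carry over. Pictures are saved under pics/ and viewed, and the job is handed in when it is done.

```bash
ls; mkdir -p pics; python3 - <<'E'
from cell import sensors, vision, arm, nets
import cv2
s=sensors.observe(); print(s)
for n in("scene","top","wrist"):
    im,d=vision.get_image(n); cv2.imwrite(f"pics/{n}0.png",im); print(n,vision.camera_model(n))
E
```

```text
pics
{'clock': 0.0, 'joints': array([-1.33157234,  0.43519478,  0.02495206,  1.57410988, -0.01160599,
        1.13400992, -0.07509728]), 'dq': array([ 0.00135811,  0.00180708, -0.00022496, -0.0004188 ,  0.00141818,
       -0.00029506,  0.00060326]), 'joint_efforts': array([-1.21688154e-03, -6.67844367e+01,  9.84194018e-01, -3.14463794e+01,
       -6.07051374e-02,  4.24821989e-02,  1.85726058e-04]), 'position': array([0.20937549, 0.58835349, 0.2399573 ]), 'ee_rot': array([-5.34380085e-01, -3.09566643e+00,  2.46713743e-03]), 'force': array([-0.32830096, -0.30773246,  0.07925068]), 'ft_torque': array([ 0.01341795, -0.00707768,  0.00933605]), 'width': 0.9985968650603875}
scene {'K': array([[466.46061294,   0.        , 277.97130061],
       [  0.        , 466.46061294, 213.92034845],
       [  0.        ,   0.        ,   1.        ]]), 'xyz': array([-0.16892279, -0.33850358,  1.05741191]), 'attitude': array([-2.09658299,  1.2508866 , -0.48873891])}
top {'K': array([[476.34698556,   0.        , 276.31395166],
       [  0.        , 476.34698556, 209.65624578],
       [  0.        ,   0.        ,   1.        ]]), 'xyz': array([-5.81697696e-04,  3.37012272e-03,  1.34613295e+00]), 'attitude': array([-2.04238622,  1.85211519, -0.42739435])}
wrist {'K': array([[325.1922621 ,   0.        , 277.65163749],
       [  0.        , 325.1922621 , 211.87128009],
       [  0.        ,   0.        ,   1.        ]]), 'hand_eye': array([[ 1.62020098e-04, -9.56667611e-01, -2.91182169e-01,
         7.88483005e-02],
       [ 9.99999081e-01,  5.46920376e-04, -1.24046421e-03,
         3.57627941e-04],
       [ 1.34596540e-03, -2.91181700e-01,  9.56666821e-01,
        -1.43553546e-01],
       [ 0.00000000e+00,  0.00000000e+00,  0.00000000e+00,
         1.00000000e+00]])}
```

View pics/scene0.png

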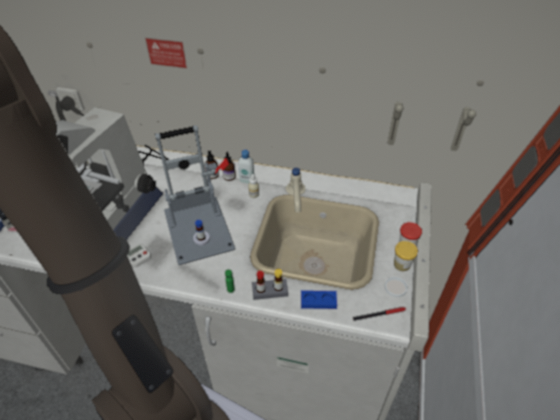

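View pics/top0.png

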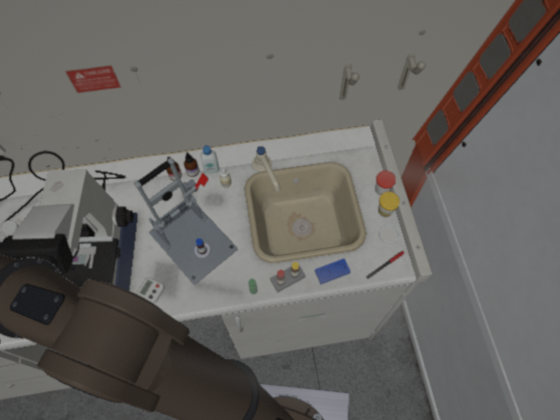

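View pics/wrist0.png

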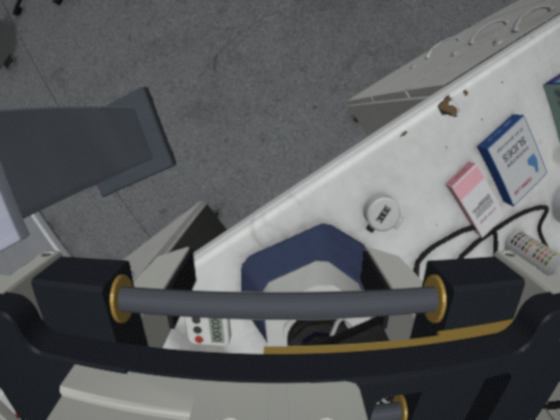

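The scene and top views show the press at left (scene nest about (200,238)), with the blue-capped vial in it. The grey block is at (270,290), holding the red cap (260,275) and the yellow cap (278,275). The blue rack is at (319,299), the pen at (380,313), and a loose green vial at (230,280). Next I measure these.

```bash
cat > h.py <<'E'
from cell import sensors, vision, arm, nets
import numpy as np, cv2
from scipy.spatial.transform import Rotation as R
def campose(n,s=None):
    m=vision.camera_model(n)
    if n=="wrist":
        s=s or sensors.observe(); H=m["hand_eye"]; Rt=R.from_rotvec(s["ee_rot"]).as_matrix()
        return m["K"],Rt@H[:3,:3],Rt@H[:3,3]+s["position"]
    return m["K"],R.from_rotvec(m["attitude"]).as_matrix(),m["xyz"]
def ray(n,uv,s=None):
    K,Rm,t=campose(n,s); x=(uv[0]-K[0,2])/K[0,0]; y=(uv[1]-K[1,2])/K[1,1]
    if n=="wrist":
        r=np.hypot(x,y); d=np.array([np.sin(r)*x/max(r,1e-9),np.sin(r)*y/max(r,1e-9),np.cos(r)])
    else: d=np.array([x,y,1.]); 
    dd=Rm@d; return t,dd/np.linalg.norm(dd)
def proj(n,p,s=None):
    K,Rm,t=campose(n,s); c=Rm.T@(np.asarray(p)-t)
    if n=="wrist":
        th=np.arctan2(np.hypot(c[0],c[1]),c[2]); r=np.hypot(c[0],c[1])+1e-12
        return np.array([K[0,2]+K[0,0]*th*c[0]/r,K[1,2]+K[1,1]*th*c[1]/r])
    return np.array([K[0,2]+K[0,0]*c[0]/c[2],K[1,2]+K[1,1]*c[1]/c[2]])
def tri(rays):
    A=np.zeros((3,3));b=np.zeros(3)
    for t,d in rays:
        P=np.eye(3)-np.outer(d,d);A+=P;b+=P@t
    p=np.linalg.solve(A,b); return p,[np.linalg.norm((np.eye(3)-np.outer(d,d))@(p-t)) for t,d in rays]
def atz(n,uv,z,s=None):
    t,d=ray(n,uv,s); return t+d*(z-t[2])/d[2]
def back(n,d,mask,s=None):
    K,Rm,t=campose(n,s); v,u=np.nonzero(mask&(d>0)); z=d[v,u]
    x=(u-K[0,2])/K[0,0];y=(v-K[1,2])/K[1,1]
    if n=="wrist":
        r=np.hypot(x,y)+1e-9; c=np.stack([np.tan(r)*x/r*z,np.tan(r)*y/r*z,z])
    else: c=np.stack([x*z,y*z,z])
    return (Rm@c).T+t
E
python3 - <<'E'
from h import *
np.set_printoptions(precision=4,suppress=True)
L=["blue_vial_mid","red_vial_mid","yellow_vial_mid","blue_rack","grey_block","press_lever","handle","catch_tab","red_vial","pen","timer","nest","blue_rack_hole0"]
I={n:vision.get_image(n) for n in("scene","top")}
for l in L:
    for n in I:
        for r in nets.cut_out(l,n)[:3]:
            P=back(n,I[n][1],r["region"])
            print(l,n,round(r["score"],2),np.round(r["uv"]),r["region"].sum(),P.mean(0) if len(P) else None,P.min(0) if len(P) else None,P.max(0)if len(P) else None)
for n in I:
    im=I[n][0]; c=(im[150:330,140:420] if n=="scene" else im[130:310,120:420]); cv2.imwrite(f"pics/{n}0z.png",cv2.resize(c,None,fx=2.6,fy=2.6,interpolation=cv2.INTER_CUBIC))
E
```

```text
blue_vial_mid scene 0.44 [198. 228.] 155 [0.4975 0.2898 0.0593] [0.4895 0.2806 0.0145] [0.5129 0.3049 0.0933]
blue_vial_mid scene 0.43 [192. 217.] 4867 [0.5513 0.3435 0.072 ] [ 0.3993  0.1923 -0.0041] [0.8337 0.6662 0.3204]
blue_vial_mid top 0.61 [199. 246.] 122 [0.5031 0.2892 0.0606] [0.4942 0.2802 0.0102] [0.539  0.303  0.0931]
blue_vial_mid top 0.35 [386. 266.] 172 [ 0.5215 -0.2589  0.0102] [ 0.4739 -0.3069 -0.0057] [ 0.5654 -0.2029  0.0197]
blue_vial_mid top 0.31 [297. 270.] 105 [0.4568 0.0115 0.0578] [0.4503 0.0009 0.0044] [0.4691 0.0222 0.0917]
red_vial_mid scene 0.76 [262. 279.] 178 [0.4268 0.0483 0.0572] [ 0.419   0.0395 -0.0043] [0.4773 0.0669 0.0906]
red_vial_mid scene 0.73 [230. 283.] 159 [0.3932 0.1238 0.0501] [0.3868 0.1162 0.0052] [0.4048 0.1349 0.0855]
red_vial_mid scene 0.36 [194. 211.] 5395 [0.5553 0.3467 0.0741] [ 0.3988  0.1918 -0.0083] [0.8478 0.6907 0.3204]
red_vial_mid top 0.53 [281. 280.] 115 [0.4313 0.0495 0.0594] [ 0.4228  0.0394 -0.0008] [0.4758 0.0636 0.0898]
yellow_vial_mid scene 0.54 [278. 282.] 178 [0.4532 0.0107 0.0555] [0.4421 0.0015 0.0038] [0.4669 0.
[... 2528 characters left out ...]
[0.4895 0.2806 0.0145] [0.5111 0.3092 0.0933]
timer top 0.86 [150. 291.] 454 [0.3714 0.4195 0.0178] [ 0.1396  0.1753 -0.0042] [0.4077 0.46   0.8041]
timer top 0.58 [162. 187.] 1078 [0.5915 0.3859 0.2323] [ 0.5314  0.3277 -0.0065] [0.767  0.5525 0.3222]
nest scene 0.72 [193. 212.] 5130 [0.5515 0.3438 0.0777] [ 0.3988  0.1918 -0.0045] [0.8264 0.6876 0.3204]
nest top 0.61 [186. 229.] 5046 [0.5506 0.3387 0.0726] [ 0.4043  0.1933 -0.0065] [0.8149 0.5292 0.3222]
blue_rack_hole0 scene 0.87 [321. 302.] 725 [ 0.475  -0.0994  0.0135] [ 0.4335 -0.1491 -0.0034] [ 0.5294 -0.0478  0.0256]
blue_rack_hole0 top 0.58 [331. 273.] 583 [ 0.4797 -0.0982  0.0134] [ 0.4402 -0.1476 -0.0069] [ 0.5302 -0.0473  0.0307]
```

View pics/scene0z.png

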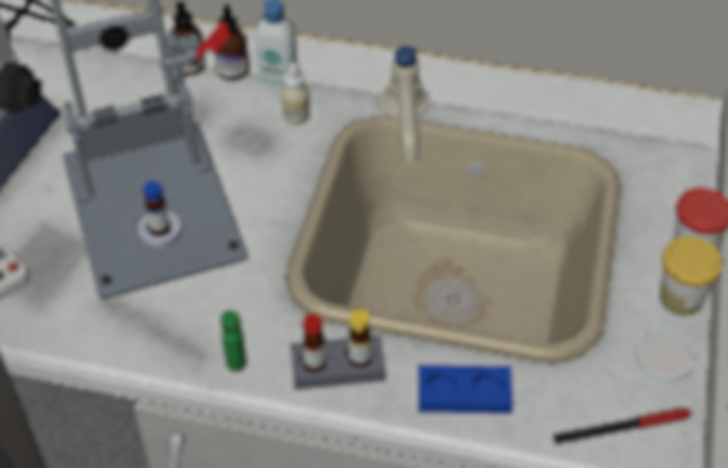

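View pics/top0z.png

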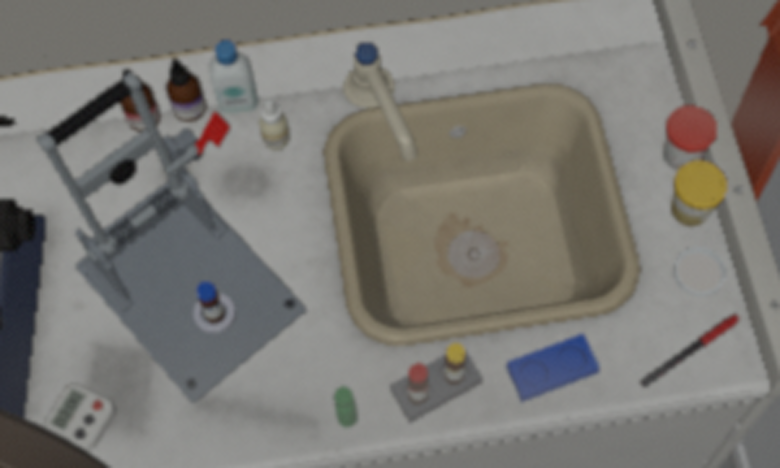

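```bash
python3 - <<'E'
from h import *
np.set_printoptions(precision=4,suppress=True)
I={n:vision.get_image(n) for n in("scene","top")}
def rect(P): 
    return cv2.minAreaRect((P[:,:2]*1000).astype(np.float32))
for n in I:
    im,d=I[n]
    r=nets.cut_out("nest",n)[0]; P=back(n,d,r["region"]); Q=P[(P[:,2]>.006)&(P[:,2]<.018)]
    # remove outliers
    print(n,"plate",rect(Q),Q[:,2].mean())
    for l in("blue_rack","grey_block"):
        r=nets.cut_out(l,n)[0]; P=back(n,d,r["region"]); Q=P[(P[:,2]>.015)&(P[:,2]<.027)]; print(l,rect(Q),np.median(Q[:,2]))
        Q=P[P[:,2]<.3];print("  all",rect(Q))
    for l in("handle",):
        r=nets.cut_out(l,n)[0]; P=back(n,d,r["region"]); Q=P[(P[:,2]>.29)]; print(l,rect(Q),Q.mean(0),Q[:,2].max())
    hsv=cv2.cvtColor(im,cv2.COLOR_BGR2HSV)
    m=((hsv[...,0]<8)|(hsv[...,0]>172))&(hsv[...,1]>150)&(hsv[...,2]>80)
    P=back(n,d,m); Q=P[(np.abs(P[:,0]-.62)<.1)&(np.abs(P[:,1]-.29)<.06)&(P[:,2]>.1)]; print("tab",len(Q),Q.mean(0) if len(Q) else 0, Q.min(0),Q.max(0))
    # caps
    for nm,c,xy in(("blue",(100,130),(.5,.29)),("red",(0,8),(.43,.049)),("yellow",(18,35),(.455,.011))):
        m=(hsv[...,0]>=c[0])&(hsv[...,0]<=c[1])&(hsv[...,1]>120)
        if nm=="red": m|=(hsv[...,0]>172)&(hsv[...,1]>100)
        P=back(n,d,m); k=(np.abs(P[:,0]-xy[0])<.03)&(np.abs(P[:,1]-xy[1])<.03)&(P[:,2]>.055); Q=P[k]; print(nm,len(Q),Q.mean(0),Q[:,2].max(), (Q[:,:2].min(0)+Q[:,:2].max(0))/2)
E
```

```text
scene plate ((614.837646484375, 416.7228088378906), (468.3038330078125, 168.74993896484375), 47.39912796020508) 0.011827360559266807
blue_rack ((476.866455078125, -96.99618530273438), (48.05009460449219, 95.25402069091797), 28.449871063232422) 0.01940159658760754
  all ((477.2769470214844, -96.9428482055664), (49.1623649597168, 94.74717712402344), 27.209115982055664)
grey_block ((444.1229553222656, 31.4627742767334), (48.931915283203125, 94.98540496826172), 35.13716506958008) 0.01951063625761218
  all ((444.0220947265625, 31.62955665588379), (48.91490936279297, 95.42435455322266), 35.232181549072266)
handle ((585.5359497070312, 386.36932373046875), (18.154573440551758, 112.66768646240234), 49.02193832397461) [0.5852 0.3849 0.3108] 0.3194168439395211
tab 62 [0.641  0.2898 0.1935] [0.6294 0.2732 0.1727] [0.66   0.3076 0.209 ]
blue 41 [0.4999 0.2904 0.0845] 0.09115428042033202 [0.5018 0.2911]
red 57 [0.4282 0.0478 0.08  ] 0.08946480563160186 [0.43   0.0481]
yellow 58 [0.4555 0.0103 0.0811] 0.08995959316238211 [0.4568 0.0119]
top plate ((571.6797485351562, 362.89068603515625), (326.74389
[... 267 characters left out ...]
4, 96.23831939697266), 26.076725006103516)
grey_block ((447.62451171875, 31.28586769104004), (44.94186782836914, 93.0859375), 35.88352966308594) 0.020136087367572775
  all ((451.3009033203125, 33.758277893066406), (54.506004333496094, 93.54918670654297), 35.39392852783203)
handle ((591.25732421875, 386.2877197265625), (20.748130798339844, 113.12835693359375), 47.09610366821289) [0.5896 0.3848 0.3131] 0.3264147934344175
tab 77 [0.6471 0.2918 0.1933] [0.6344 0.2757 0.1726] [0.6625 0.31   0.2081]
blue 40 [0.5044 0.2914 0.087 ] 0.09400939916328754 [0.5053 0.2915]
red 16 [0.4355 0.0501 0.0857] 0.09106431189936215 [0.4361 0.0508]
yellow 35 [0.4592 0.0123 0.0848] 0.09281991940559253 [0.46   0.0127]
```

The vial in the grey block at scene (261,277) has the red cap, so it is the one meant. The green thing at (230,283) is the look-alike, and the yellow vial is at (279,275). The enlarged crops confirm this. Next I set up a move calculator.

```bash
cat >> h.py <<'E'
def Rdown(ang,tilt=0,tax=None):
    a=np.radians(ang); x=np.array([np.cos(a),np.sin(a),0]); z=np.array([0,0,-1.]); y=np.cross(z,x)
    M=np.stack([x,y,z],1)
    if tax is not None: M=R.from_rotvec(np.radians(tilt)*np.asarray(tax)/np.linalg.norm(tax)).as_matrix()@M
    return M
def move(p,Rt,s=None):
    s=s or sensors.observe(); R0=R.from_rotvec(s["ee_rot"]).as_matrix()
    d=R0.T@(np.asarray(p)-s["position"])*100; w=np.degrees(R.from_matrix(R0.T@Rt).as_rotvec())
    print("t",np.round(d,2),"w",np.round(w,2),"rows>=",max(np.linalg.norm(d)/4.17,np.linalg.norm(w)/7.16))
def st():
    s=sensors.observe(); Rm=R.from_rotvec(s["ee_rot"]).as_matrix()
    print("clk",round(s["clock"],2),"p",np.round(s["position"],4),"xang",round(np.degrees(np.arctan2(Rm[1,0],Rm[0,0])),1),"z",np.round(Rm[:,2],3),"F",np.round(s["force"],1),"w",round(s["width"],3),"q",np.round(s["joints"],2))
E
python3 - <<'E'
from h import *
move((.36,.34,.27),Rdown(228)); 
E
```

```text
t [-22.52 -18.4   -2.93] w [ -0.     0.   -67.59] rows>= 9.439624212306573
```

```bash
python3 -m handwheel '[{"tx":-7.5,"ty":-6.1,"tz":-2.9,"wz":-22},{"tx":-11,"ty":-9,"tz":-2.9,"wz":-34},{"tx":-15,"ty":-12.3,"tz":-2.9,"wz":-45},{"tx":-22.5,"ty":-18.4,"tz":-2.9,"wz":-67.6},{"tx":-22.5,"ty":-18.4,"tz":-2.9,"wz":-67.6},{"tx":-22.5,"ty":-18.4,"tz":-2.9,"wz":-67.6},{"tx":-22.5,"ty":-18.4,"tz":-2.9,"wz":-67.6},{"tx":-22.5,"ty":-18.4,"tz":-2.9,"wz":-67.6},{"tx":-22.5,"ty":-18.4,"tz":-2.9,"wz":-67.6},{"tx":-22.5,"ty":-18.4,"tz":-2.9,"wz":-67.6},{"tx":-22.5,"ty":-18.4,"tz":-2.9,"wz":-67.6},{"tx":-22.5,"ty":-18.4,"tz":-2.9,"wz":-67.6}]'; python3 - <<'E'
from h import *
st()
move((.46,.243,.25),Rdown(228)); 
E
```

```text
clk 2.05 p [0.2095 0.5888 0.2407] xang 160.4 z [ 0. -0. -1.] F [ 0.3 -0.8 -0.3] w 1.0 q [-1.33  0.43  0.03  1.57 -0.01  1.13 -0.08]
t [-35.19 -24.18  -0.92] w [ -0.     0.   -67.59] rows>= 10.242304315812037invalid input
```

```bash
python3 -m handwheel '[{"tx":-4,"ty":-3,"tz":-1,"wx":0,"wy":0,"wz":-7,"claw":1}]'; python3 -m handwheel --help | head -20
```

```text
clock: 2.13
position: [0.2253, 0.5595, 0.247]
ee_rot: [-0.335, -3.119, -0.001]
force: [-0.9, -0.1, -0.0]
width: 1.0invalid input: not JSON, or not a number
```

```bash
python3 - <<'E'
from h import *
st()
move((.46,.243,.27),Rdown(228)); move((.36,.34,.27),Rdown(228)); 
E
```

```text
clk 2.13 p [0.2253 0.5595 0.247 ] xang 167.7 z [-0.004  0.001 -1.   ] F [-0.9 -0.1 -0. ] w 1.0 q [-1.27  0.4  -0.    1.62 -0.    1.13  0.08]
t [-29.65 -25.94  -2.44] w [  0.15  -0.23 -60.27] rows>= 9.465183202099475
t [-17.82 -18.59  -2.38] w [  0.15  -0.23 -60.27] rows>= 8.417255852989715
```

```bash
python3 -m handwheel '[{"tx":-3,"ty":-3,"tz":-2.4,"wx":0,"wy":0,"wz":-7,"claw":1},{"tx":-6,"ty":-6,"tz":-2.4,"wx":0,"wy":0,"wz":-14,"claw":1},{"tx":-9,"ty":-9.3,"tz":-2.4,"wx":0,"wy":0,"wz":-21,"claw":1},{"tx":-12,"ty":-12.4,"tz":-2.4,"wx":0,"wy":0,"wz":-28,"claw":1},{"tx":-15,"ty":-15.5,"tz":-2.4,"wx":0,"wy":0,"wz":-35,"claw":1},{"tx":-18,"ty":-18.6,"tz":-2.4,"wx":0,"wy":0,"wz":-42,"claw":1},{"tx":-20.5,"ty":-20.3,"tz":-2.4,"wx":0,"wy":0,"wz":-49,"claw":1},{"tx":-23.5,"ty":-22.2,"tz":-2.4,"wx":0,"wy":0,"wz":-56,"claw":1},{"tx":-26.5,"ty":-24,"tz":-2.4,"wx":0,"wy":0,"wz":-60.3,"claw":1},{"tx":-29.6,"ty":-25.9,"tz":-2.4,"wx":0,"wy":0,"wz":-60.3,"claw":1},{"tx":-29.6,"ty":-25.9,"tz":-2.4,"wx":0,"wy":0,"wz":-60.3,"claw":1},{"tx":-29.6,"ty":-25.9,"tz":-2.4,"wx":0,"wy":0,"wz":-60.3,"claw":1}]'; python3 - <<'E'
from h import *
st()
im,d=vision.get_image("wrist"); cv2.imwrite("pics/w1.png",im)
E
```

```text
clock: 3.13
position: [0.4672, 0.2338, 0.2729]
ee_rot: [-1.26, 2.877, -0.002]
force: [0.1, -0.2, -1.1]
width: 0.999
clk 3.13 p [0.4672 0.2338 0.2729] xang -132.7 z [ 0.001 -0.001 -1.   ] F [ 0.1 -0.2 -1.1] w 0.999 q [-0.58  0.24  0.02  1.78 -0.    1.12  1.83]
```

View pics/w1.png

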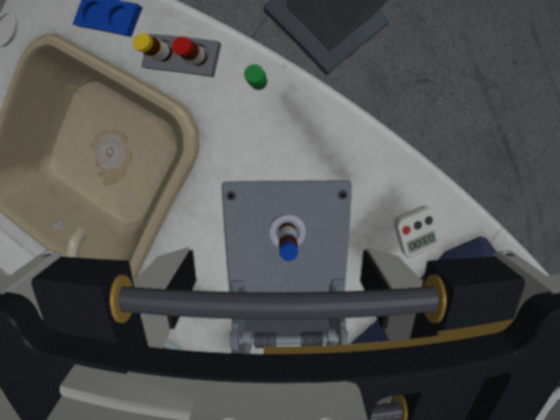

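```bash
python3 - <<'E'
from h import *
np.set_printoptions(precision=4,suppress=True)
s=sensors.observe(); st()
im,d=vision.get_image("wrist")
for l in("blue_vial_mid","red_vial_mid","blue_rack","grey_block"):
    for r in nets.cut_out(l,"wrist")[:2]:
        P=back("wrist",d,r["region"],s); print(l,round(r["score"],2),r["uv"],P.mean(0),P.min(0),P.max(0))
a=cv2.resize(im[170:300,210:370],None,fx=4,fy=4,interpolation=cv2.INTER_CUBIC)
b=cv2.resize(im[0:110,60:280],None,fx=3.5,fy=3.5,interpolation=cv2.INTER_CUBIC)
cv2.imwrite("pics/w2a.png",a);cv2.imwrite("pics/w2b.png",b)
hsv=cv2.cvtColor(im,cv2.COLOR_BGR2HSV)
m=((hsv[...,0]>100)&(hsv[...,0]<130)&(hsv[...,1]>150)); m[:200]=0;m[280:]=0
n,lab,stt,c=cv2.connectedComponentsWithStats(m.astype(np.uint8)); print(stt[1:],c[1:])
E
```

```text
clk 3.18 p [0.4655 0.2361 0.2729] xang -132.5 z [ 0. -0. -1.] F [-0.9  0.3 -0.5] w 0.998 q [-0.59  0.24  0.02  1.78 -0.    1.12  1.83]
blue_vial_mid 0.97 [286.0, 241.1] [0.5014 0.2872 0.0663] [0.4934 0.2801 0.0135] [0.5134 0.3016 0.0895]
red_vial_mid 0.91 [187.3, 49.4] [0.4331 0.055  0.0624] [0.4223 0.0409 0.0036] [0.4455 0.0619 0.0883]
red_vial_mid 0.81 [253.5, 75.6] [0.402  0.1289 0.0665] [ 0.3867  0.105  -0.0016] [0.4127 0.1374 0.0834]
blue_rack 0.59 [110.3, 12.3] [ 0.4779 -0.0926  0.0143] [ 0.4374 -0.1628 -0.0016] [ 0.5233 -0.0456  0.0226]
blue_rack 0.21 [184.7, 58.1] [0.4453 0.0406 0.0174] [ 0.4025 -0.0262 -0.0011] [0.4924 0.082  0.0564]
grey_block 0.56 [184.4, 57.7] [0.4453 0.0414 0.017 ] [ 0.4024 -0.0262 -0.0011] [0.4908 0.082  0.0848]
[[277 241  18  19 269]] [[285.3978 250.3234]]
```

View pics/w2a.png

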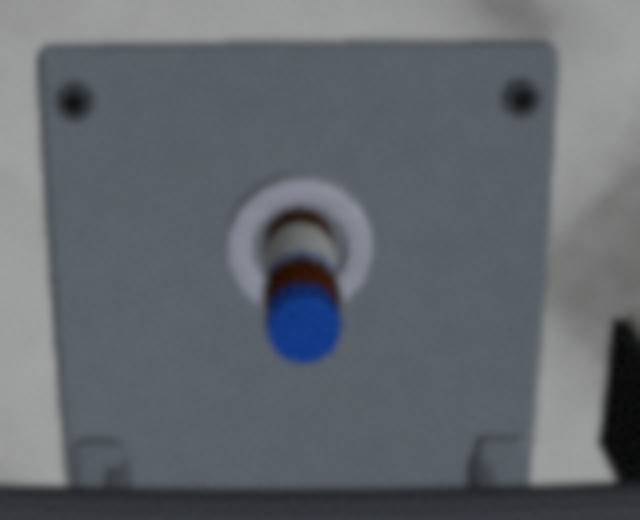

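View pics/w2b.png

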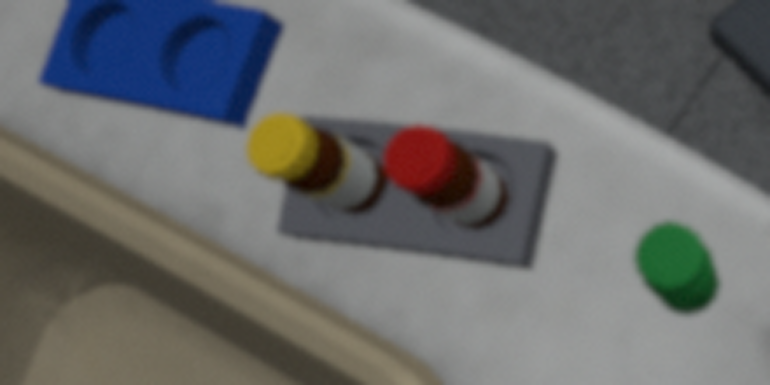

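```bash
python3 - <<'E'
from h import *
np.set_printoptions(precision=4,suppress=True)
s=sensors.observe()
A=lambda u,v:(210+u/4,170+v/4); B=lambda u,v:(60+u/3.5,v/3.5)
w=lambda uv,z:atz("wrist",uv,z,s)
print("ring",w(A(301,249),.024),"cap",w(A(304,325),.088))
b1,b2=w(A(74,100),.012),w(A(520,98),.012); d=b1-b2; print("yaw bolts",np.degrees(np.arctan2(d[1],d[0]))+90,(b1+b2)/2,np.linalg.norm(d))
f1,f2=w(A(45,47),.012),w(A(550,42),.012); d=f1-f2; print("yaw edge",np.degrees(np.arctan2(d[1],d[0]))+90,np.linalg.norm(d))
for nm,p,z in(("h_a",B(197,53),.02),("h_b",B(102,35),.02),("redcap",B(419,160),.086),("yelcap",B(283,146),.086)): print(nm,w(p,z))
# triangulate caps with scene/top
for nm,ang,wp in(("blue",(100,130),A(304,325)),("red",None,B(419,160))):
    pass
E
```

```text
ring [0.5019 0.2956 0.024 ] cap [0.5013 0.2942 0.088 ]
yaw bolts 48.16785658793353 [0.4712 0.2601 0.012 ] 0.14421746119880668
yaw edge 48.51628296507404 0.16203761509474923
h_a [ 0.4676 -0.0727  0.02  ]
h_b [ 0.4892 -0.1158  0.02  ]
redcap [0.4331 0.0553 0.086 ]
yelcap [0.4592 0.0182 0.086 ]
```

```bash
python3 - <<'E'
from h import *
st()
move((.5015,.293,.15),Rdown(228.3))
E
```

```text
clk 3.43 p [0.4636 0.2388 0.2729] xang -132.2 z [-0.  0. -1.] F [-0.2 -0.  -0.7] w 1.002 q [-0.59  0.24  0.01  1.78 -0.    1.12  1.83]
t [-6.56  0.82 12.3 ] w [ 0.02  0.01 -0.46] rows>= 3.3477472988294052
```

```bash
python3 -m handwheel '[{"tx":-2,"ty":0.6,"tz":3,"wx":0,"wy":0,"wz":0,"claw":1},{"tx":-4,"ty":0.6,"tz":6,"wx":0,"wy":0,"wz":0,"claw":1},{"tx":-6.5,"ty":0.6,"tz":9,"wx":0,"wy":0,"wz":0,"claw":1},{"tx":-6.5,"ty":0.6,"tz":12.2,"wx":0,"wy":0,"wz":0,"claw":1},{"tx":-6.5,"ty":0.6,"tz":12.2,"wx":0,"wy":0,"wz":0,"claw":1},{"tx":-6.5,"ty":0.6,"tz":12.2,"wx":0,"wy":0,"wz":0,"claw":1},{"tx":-6.5,"ty":0.6,"tz":12.2,"wx":0,"wy":0,"wz":0,"claw":1},{"tx":-6.5,"ty":0.6,"tz":12.2,"wx":0,"wy":0,"wz":0,"claw":1}]'; python3 - <<'E'
from h import *
st(); s=sensors.observe()
im,d=vision.get_image("wrist"); cv2.imwrite("pics/w3.png",im); st()
E
```

```text
clock: 4.1
position: [0.5045, 0.2902, 0.1532]
ee_rot: [-1.269, 2.87, 0.001]
force: [-0.1, -0.4, -0.2]
width: 0.996
clk 4.1 p [0.5045 0.2902 0.1532] xang -132.3 z [ 0.003  0.002 -1.   ] F [-0.1 -0.4 -0.2] w 0.996 q [-0.62  0.45  0.01  1.79 -0.    0.9   1.79]
clk 4.15 p [0.5046 0.2901 0.1532] xang -132.3 z [ 0.003  0.002 -1.   ] F [ 0.4  0.3 -0.3] w 0.998 q [-0.62  0.45  0.01  1.79 -0.    0.9   1.79]
```

View pics/w3.png

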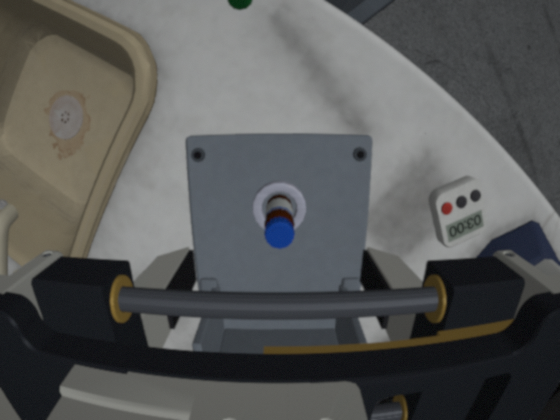

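```bash
python3 - <<'E'
from h import *
np.set_printoptions(precision=4,suppress=True)
s=sensors.observe()
im=cv2.imread("pics/w3.png")
hsv=cv2.cvtColor(im,cv2.COLOR_BGR2HSV)
m=((hsv[...,0]>100)&(hsv[...,0]<130)&(hsv[...,1]>150)); m[:200]=0;m[280:]=0;m[:,:240]=0;m[:,320:]=0
n,lab,stt,c=cv2.connectedComponentsWithStats(m.astype(np.uint8)); print(stt[1:],c[1:])
a=cv2.resize(im[120:290,180:380],None,fx=4,fy=3.5,interpolation=cv2.INTER_CUBIC); cv2.imwrite("pics/w3a.png",a)
print(atz("wrist",(279,208),.024,s),atz("wrist",c[1],.088,s))
b1,b2=atz("wrist",(198,154),.012,s),atz("wrist",(360,154),.012,s);d=b1-b2; print(np.degrees(np.arctan2(d[1],d[0]))+90,(b1+b2)/2)
E
```

```text
[[265 217  29  31 702]] [[278.9943 232.255 ]]
[0.5045 0.2915 0.024 ] [0.5036 0.2903 0.088 ]
47.75149401481734 [0.4729 0.2568 0.012 ]
```

View pics/w3a.png

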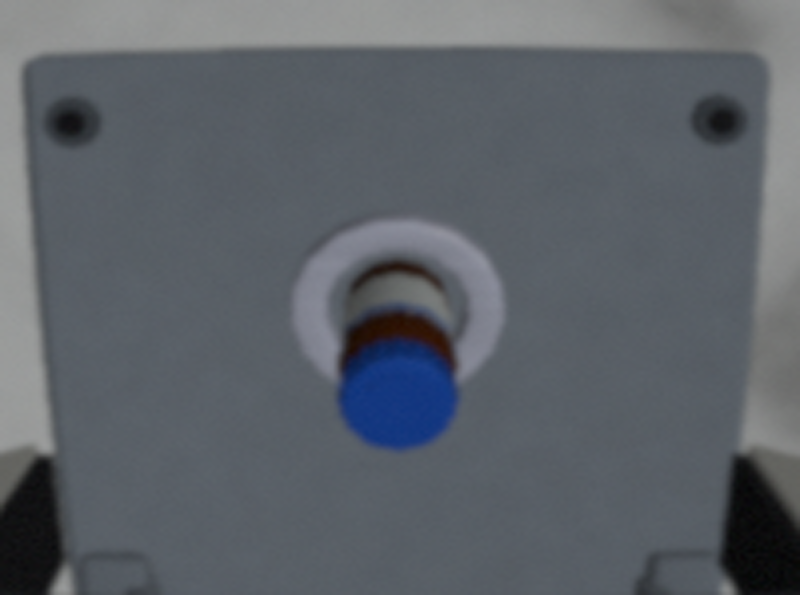

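```bash
python3 -m handwheel '[{"tx":0,"ty":0,"tz":3.5,"wx":0,"wy":0,"wz":0,"claw":1},{"tx":0,"ty":0,"tz":7,"wx":0,"wy":0,"wz":0,"claw":1},{"tx":0,"ty":0,"tz":9.2,"wx":0,"wy":0,"wz":0,"claw":1},{"tx":0,"ty":0,"tz":10.4,"wx":0,"wy":0,"wz":0,"claw":0.6},{"tx":0,"ty":0,"tz":10.4,"wx":0,"wy":0,"wz":0,"claw":0.4},{"tx":0,"ty":0,"tz":10.4,"wx":0,"wy":0,"wz":0,"claw":0.1},{"tx":0,"ty":0,"tz":10.4,"wx":0,"wy":0,"wz":0,"claw":0.1},{"tx":0,"ty":0,"tz":10.4,"wx":0,"wy":0,"wz":0,"claw":0.1},{"tx":0,"ty":0,"tz":10.4,"wx":0,"wy":0,"wz":0,"claw":0.1},{"tx":0,"ty":0,"tz":10.4,"wx":0,"wy":0,"wz":0,"claw":0.1}]' 15; python3 - <<'E'
from h import *
st()
E
```

```text
clock: 4.98
position: [0.5044, 0.29, 0.0479]
ee_rot: [-1.27, 2.872, 0.0]
force: [0.3, -0.8, -0.1]
width: 0.537
clk 4.98 p [0.5044 0.29   0.0479] xang -132.3 z [ 0.001  0.001 -1.   ] F [ 0.3 -0.8 -0.1] w 0.537 q [-0.61  0.59  0.    1.87 -0.    0.68  1.79]
```

```bash
python3 -m handwheel '[{"tx":0,"ty":0,"tz":0,"wx":0,"wy":0,"wz":0,"claw":0.1},{"tx":0,"ty":0,"tz":0,"wx":0,"wy":0,"wz":0,"claw":0.1},{"tx":0,"ty":0,"tz":0,"wx":0,"wy":0,"wz":0,"claw":0.1},{"tx":0,"ty":0,"tz":0,"wx":0,"wy":0,"wz":0,"claw":0.1},{"tx":0,"ty":0,"tz":0,"wx":0,"wy":0,"wz":0,"claw":0.1},{"tx":0,"ty":0,"tz":0,"wx":0,"wy":0,"wz":0,"claw":0.1},{"tx":0,"ty":0,"tz":0,"wx":0,"wy":0,"wz":0,"claw":0.1}]' 15
```

```text
clock: 5.57
position: [0.5038, 0.2896, 0.0469]
ee_rot: [1.271, -2.873, -0.0]
force: [-0.6, -0.1, 1.4]
width: 0.249
```

```bash
python3 -m handwheel '[{"tx":0,"ty":0,"tz":-2,"wx":0,"wy":0,"wz":0,"claw":0.1},{"tx":0,"ty":0,"tz":-5,"wx":0,"wy":0,"wz":0,"claw":0.1},{"tx":0,"ty":0,"tz":-8,"wx":0,"wy":0,"wz":0,"claw":0.1},{"tx":0,"ty":0,"tz":-11,"wx":0,"wy":0,"wz":0,"claw":0.1},{"tx":0,"ty":0,"tz":-14,"wx":0,"wy":0,"wz":0,"claw":0.1},{"tx":0,"ty":0,"tz":-14,"wx":0,"wy":0,"wz":0,"claw":0.1}]' 15;  python3 - <<'E'
from h import *
st();move((.490,-.117,.19),Rdown(160)); move((.47,.08,.19),Rdown(190))
E
```

```text
clock: 6.07
position: [0.5064, 0.2912, 0.1929]
ee_rot: [-1.267, 2.865, 0.003]
force: [2.7, -0.1, 0.1]
width: 0.249
clk 6.07 p [0.5064 0.2912 0.1929] xang -132.3 z [ 0.007  0.005 -1.   ] F [ 2.7 -0.1  0.1] w 0.249 q [-0.62  0.41  0.01  1.74 -0.    0.98  1.79]
t [ 31.3  -26.26   0.06] w [ 0.2   0.51 67.7 ] rows>= 9.798301657844515
t [ 18.08 -11.53   0.15] w [ 0.05  0.52 37.7 ] rows>= 5.265353263421211
```

```bash
python3 -m handwheel '[{"tx":3,"ty":-2.5,"tz":0,"wx":0,"wy":0,"wz":6,"claw":0.1},{"tx":6,"ty":-5,"tz":0,"wx":0,"wy":0,"wz":13,"claw":0.1},{"tx":9,"ty":-7.5,"tz":0,"wx":0,"wy":0,"wz":20,"claw":0.1},{"tx":12,"ty":-10,"tz":0,"wx":0,"wy":0,"wz":27,"claw":0.1},{"tx":15,"ty":-12.5,"tz":0,"wx":0,"wy":0,"wz":34,"claw":0.1},{"tx":18,"ty":-15,"tz":0,"wx":0,"wy":0,"wz":40,"claw":0.1},{"tx":21,"ty":-17.5,"tz":0,"wx":0,"wy":0,"wz":46,"claw":0.1},{"tx":24,"ty":-20,"tz":0,"wx":0,"wy":0,"wz":52,"claw":0.1},{"tx":27,"ty":-22.5,"tz":0,"wx":0,"wy":0,"wz":58,"claw":0.1},{"tx":29,"ty":-24.5,"tz":0,"wx":0,"wy":0,"wz":63,"claw":0.1},{"tx":31,"ty":-26,"tz":0,"wx":0,"wy":0,"wz":67.7,"claw":0.1},{"tx":31,"ty":-26,"tz":0,"wx":0,"wy":0,"wz":67.7,"claw":0.1}]' 15;  python3 -m handwheel '[{"tx":0,"ty":0,"tz":0,"wx":0,"wy":0,"wz":0,"claw":0.1},{"tx":0,"ty":0,"tz":0,"wx":0,"wy":0,"wz":0,"claw":0.1},{"tx":0,"ty":0,"tz":0,"wx":0,"wy":0,"wz":0,"claw":0.1},{"tx":0,"ty":0,"tz":0,"wx":0,"wy":0,"wz":0,"claw":0.1}]' 15;python3 - <<'E'
from h import *
st(); s=sensors.observe()
im,d=vision.get_image("wrist"); cv2.imwrite("pics/w4.png",im); st()
E
```

```text
clock: 7.07
position: [0.4866, -0.1205, 0.187]
ee_rot: [0.564, 3.09, -0.004]
force: [0.3, 0.2, -1.3]
width: 0.248
clock: 7.4
position: [0.4878, -0.1133, 0.1868]
ee_rot: [-0.541, -3.094, -0.001]
force: [0.6, -0.7, -0.3]
width: 0.246
clk 7.4 p [ 0.4878 -0.1133  0.1868] xang 160.2 z [-0.  0. -1.] F [ 0.6 -0.7 -0.3] w 0.246 q [-0.19  0.3   0.39  1.97 -0.14  0.91  1.5 ]
clk 7.45 p [ 0.4877 -0.1135  0.1868] xang 160.1 z [-0.  0. -1.] F [0.1 0.2 0. ] w 0.246 q [-0.19  0.3   0.39  1.97 -0.14  0.91  1.5 ]
```

View pics/w4.png

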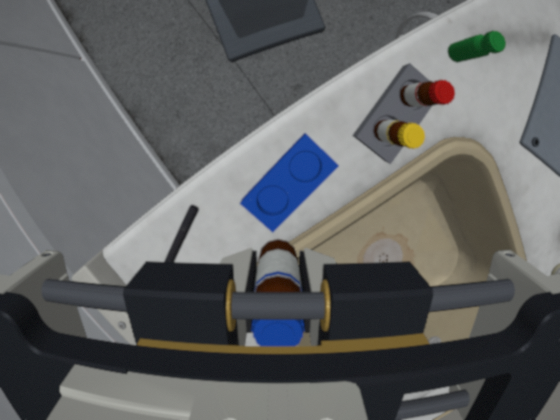

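```bash
python3 - <<'E'
from h import *
np.set_printoptions(precision=4,suppress=True)
s=sensors.observe(); im=cv2.imread("pics/w4.png")
cv2.imwrite("pics/w4a.png",cv2.resize(im[120:250,220:360],None,fx=4.5,fy=4.5,interpolation=cv2.INTER_CUBIC))
cv2.imwrite("pics/w4b.png",cv2.resize(im[50:180,340:520],None,fx=4,fy=4,interpolation=cv2.INTER_CUBIC))
for uv in((272,200),(305,166)): print(atz("wrist",uv,.02,s))
E
```

```text
[ 0.4889 -0.1198  0.02  ]
[ 0.4678 -0.0782  0.02  ]
```

View pics/w4a.png

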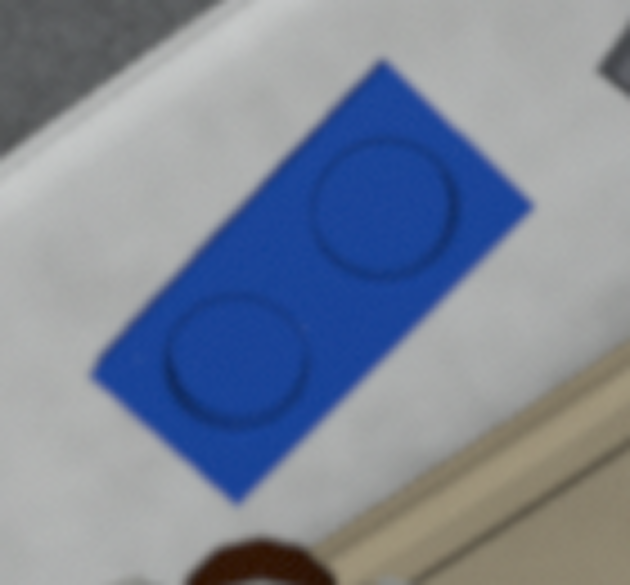

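View pics/w4b.png

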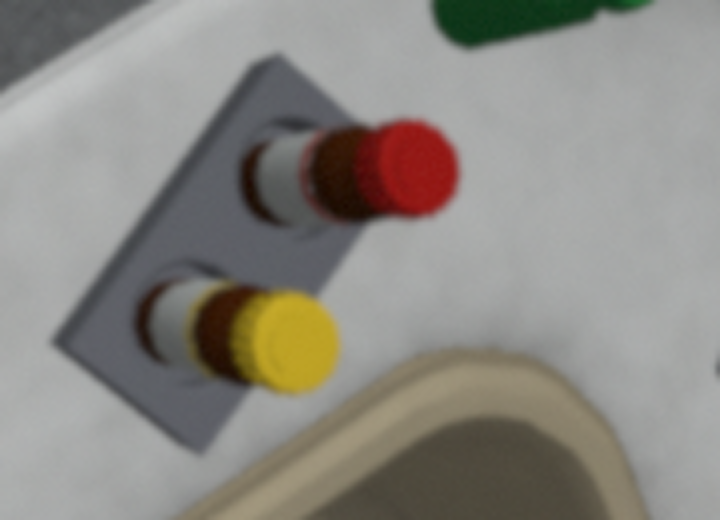

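```bash
python3 - <<'E'
from h import *
st(); s=sensors.observe(); move((.489,-.1195,.042),Rdown(160))
print(atz("wrist",(443,92),.086,s), atz("wrist",(340+290/4,50+342/4),.086,s))
E
```

```text
clk 7.45 p [ 0.4877 -0.1135  0.1868] xang 160.1 z [-0.  0. -1.] F [0.1 0.2 0. ] w 0.246 q [-0.19  0.3   0.39  1.97 -0.14  0.91  1.5 ]
t [-0.33 -0.53 14.48] w [ 0.02 -0.01  0.15] rows>= 3.4755306729690276
[0.43386583 0.04727095 0.086     ] [0.46032859 0.00965219 0.086     ]
```

```bash
python3 -m handwheel '[{"tx":-0.33,"ty":-0.53,"tz":3,"wx":0,"wy":0,"wz":0,"claw":0.1},{"tx":-0.33,"ty":-0.53,"tz":6,"wx":0,"wy":0,"wz":0,"claw":0.1},{"tx":-0.33,"ty":-0.53,"tz":9,"wx":0,"wy":0,"wz":0,"claw":0.1},{"tx":-0.33,"ty":-0.53,"tz":10.5,"wx":0,"wy":0,"wz":0,"claw":0.1},{"tx":-0.33,"ty":-0.53,"tz":11,"wx":0,"wy":0,"wz":0,"claw":0.1},{"tx":-0.33,"ty":-0.53,"tz":11,"wx":0,"wy":0,"wz":0,"claw":0.1},{"tx":-0.33,"ty":-0.53,"tz":11,"wx":0,"wy":0,"wz":0,"claw":0.1},{"tx":-0.33,"ty":-0.53,"tz":11,"wx":0,"wy":0,"wz":0,"claw":0.1}]' 15;python3 - <<'E'
from h import *
st(); s=sensors.observe();move((.489,-.1195,.042),Rdown(160))
im,d=vision.get_image("wrist"); cv2.imwrite("pics/w5.png",im[100:400,150:420]); st()
E
```

```text
clock: 8.12
position: [0.4899, -0.1208, 0.0781]
ee_rot: [0.544, 3.092, 0.0]
force: [-0.5, -0.4, -0.7]
width: 0.247
clk 8.12 p [ 0.4899 -0.1208  0.0781] xang 160.0 z [ 0.002 -0.    -1.   ] F [-0.5 -0.4 -0.7] w 0.247 q [-0.12  0.46  0.33  2.06 -0.24  0.65  1.6 ]
t [0.13 0.09 3.61] w [0.03 0.12 0.03] rows>= 0.8669027183084269
clk 8.17 p [ 0.4899 -0.1207  0.0781] xang 160.0 z [ 0.002 -0.    -1.   ] F [-0.1  0.  -0.5] w 0.247 q [-0.12  0.46  0.33  2.06 -0.24  0.65  1.6 ]
```

View pics/w5.png

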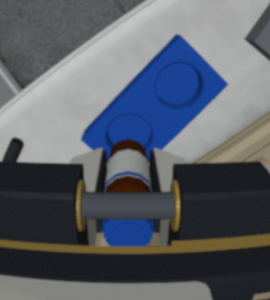

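The vial is over the near hole (image (128,130)), so I lower and release it.

```bash
python3 -m handwheel '[{"tx":0.1,"ty":0.1,"tz":1.5,"wx":0,"wy":0,"wz":0,"claw":0.1},{"tx":0.1,"ty":0.1,"tz":2.5,"wx":0,"wy":0,"wz":0,"claw":0.1},{"tx":0.1,"ty":0.1,"tz":3.2,"wx":0,"wy":0,"wz":0,"claw":0.1},{"tx":0.1,"ty":0.1,"tz":3.6,"wx":0,"wy":0,"wz":0,"claw":0.1},{"tx":0.1,"ty":0.1,"tz":3.6,"wx":0,"wy":0,"wz":0,"claw":0.1},{"tx":0.1,"ty":0.1,"tz":3.6,"wx":0,"wy":0,"wz":0,"claw":0.1}]' 15;python3 - <<'E'
from h import *
st()
E
python3 -m handwheel '[{"tx":0,"ty":0,"tz":0,"wx":0,"wy":0,"wz":0,"claw":0.3},{"tx":0,"ty":0,"tz":0,"wx":0,"wy":0,"wz":0,"claw":0.5},{"tx":0,"ty":0,"tz":0,"wx":0,"wy":0,"wz":0,"claw":0.5},{"tx":0,"ty":0,"tz":0,"wx":0,"wy":0,"wz":0,"claw":0.5},{"tx":0,"ty":0,"tz":0,"wx":0,"wy":0,"wz":0,"claw":0.5}]'; python3 - <<'E'
from h import *
st()
E
```

```text
clock: 8.67
position: [0.4883, -0.1196, 0.0409]
ee_rot: [-0.545, -3.094, 0.0]
force: [0.2, -1.0, -0.8]
width: 0.247
clk 8.67 p [ 0.4883 -0.1196  0.0409] xang 160.0 z [-0.  0. -1.] F [ 0.2 -1.  -0.8] w 0.247 q [-0.09  0.52  0.3   2.09 -0.28  0.57  1.63]
clock: 9.08
position: [0.4884, -0.1194, 0.0411]
ee_rot: [0.545, 3.094, 0.0]
force: [-1.2, -0.1, -0.3]
width: 0.49
clk 9.08 p [ 0.4884 -0.1194  0.0411] xang 160.0 z [ 0.  0. -1.] F [-1.2 -0.1 -0.3] w 0.49 q [-0.09  0.52  0.3   2.09 -0.28  0.57  1.63]
```

```bash
python3 -m handwheel '[{"tx":0,"ty":0,"tz":-2,"wx":0,"wy":0,"wz":0,"claw":0.55},{"tx":0,"ty":0,"tz":-5.5,"wx":0,"wy":0,"wz":0,"claw":0.6},{"tx":0,"ty":0,"tz":-9,"wx":0,"wy":0,"wz":0,"claw":0.6},{"tx":0,"ty":0,"tz":-12.5,"wx":0,"wy":0,"wz":0,"claw":0.6},{"tx":0,"ty":0,"tz":-14,"wx":0,"wy":0,"wz":0,"claw":0.6},{"tx":0,"ty":0,"tz":-14,"wx":0,"wy":0,"wz":0,"claw":0.6}]';python3 - <<'E'
from h import *
st();move((.433,.048,.175),Rdown(125))
im,d=vision.get_image("wrist"); cv2.imwrite("pics/w6.png",im)
E
```

```text
clock: 9.58
position: [0.4904, -0.12, 0.1847]
ee_rot: [0.544, 3.087, 0.001]
force: [0.4, 0.3, 0.0]
width: 0.601
clk 9.58 p [ 0.4904 -0.12    0.1847] xang 160.0 z [ 0.007 -0.    -1.   ] F [0.4 0.3 0. ] w 0.601 q [-0.19  0.3   0.41  1.96 -0.15  0.9   1.52]
t [11.14 13.82  0.93] w [ 0.23  0.32 35.01] rows>= 4.88932694391973
```

View pics/w6.png

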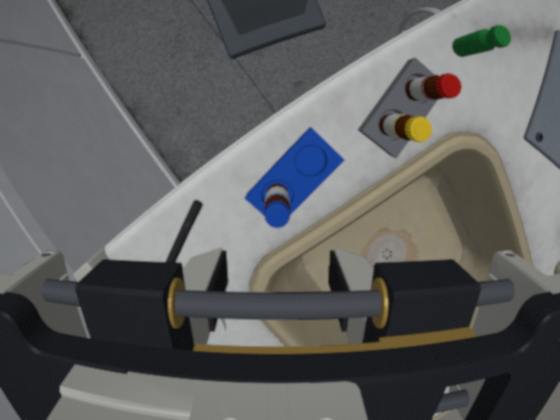

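The blue vial stands in the rack hole at (277,203). Next I move over the red one.

```bash
python3 -m handwheel '[{"tx":2,"ty":2.5,"tz":0,"wx":0,"wy":0,"wz":6,"claw":0.6},{"tx":4.4,"ty":5.5,"tz":0,"wx":0,"wy":0,"wz":13,"claw":0.6},{"tx":6.6,"ty":8.3,"tz":0,"wx":0,"wy":0,"wz":20,"claw":0.6},{"tx":9,"ty":11,"tz":0,"wx":0,"wy":0,"wz":27,"claw":0.6},{"tx":11.1,"ty":13.8,"tz":0.9,"wx":0,"wy":0,"wz":34,"claw":0.6},{"tx":11.1,"ty":13.8,"tz":0.9,"wx":0,"wy":0,"wz":35,"claw":0.6},{"tx":11.1,"ty":13.8,"tz":0.9,"wx":0,"wy":0,"wz":35,"claw":0.6},{"tx":11.1,"ty":13.8,"tz":0.9,"wx":0,"wy":0,"wz":35,"claw":0.6},{"tx":11.1,"ty":13.8,"tz":0.9,"wx":0,"wy":0,"wz":35,"claw":0.6},{"tx":11.1,"ty":13.8,"tz":0.9,"wx":0,"wy":0,"wz":35,"claw":0.6}]';python3 - <<'E'
from h import *
np.set_printoptions(precision=4,suppress=True)
st();s=sensors.observe()
im,d=vision.get_image("wrist"); cv2.imwrite("pics/w7.png",im)
hsv=cv2.cvtColor(im,cv2.COLOR_BGR2HSV)
for nm,m in(("red",((hsv[...,0]<8)|(hsv[...,0]>172))&(hsv[...,1]>150)),("yel",(hsv[...,0]>18)&(hsv[...,0]<35)&(hsv[...,1]>150))):
    n,lab,stt,c=cv2.connectedComponentsWithStats(m.astype(np.uint8))
    for i in range(1,n):
        if stt[i,4]>150: print(nm,stt[i],c[i],atz("wrist",c[i],.086,s), back("wrist",d,lab==i,s).mean(0))
E
```

```text
clock: 10.47
position: [0.4314, 0.0469, 0.1717]
ee_rot: [1.451, 2.786, -0.001]
force: [0.1, -0.5, -1.6]
width: 0.602
clk 10.47 p [0.4314 0.0469 0.1717] xang 125.0 z [-0.    -0.001 -1.   ] F [ 0.1 -0.5 -1.6] w 0.602 q [-0.62  0.21  0.46  2.13 -0.13  0.82  0.53]
red [270 205  26  31 659] [282.3354 219.4552] [0.4324 0.0515 0.086 ] [0.4333 0.0504 0.082 ]
yel [271 260  24  28 546] [282.4963 273.2271] [0.4585 0.0149 0.086 ] [0.4593 0.0139 0.0835]
```

View pics/w7.png

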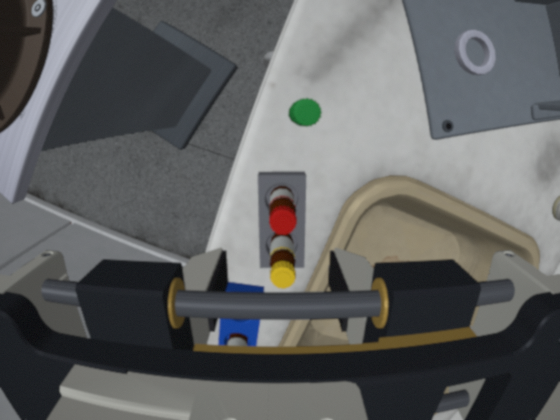

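```bash
python3 - <<'E'
from h import *
move((.4327,.0493,.0425),Rdown(125))
E
```

```text
t [ 0.12  0.24 12.93] w [-0.01  0.02 -0.04] rows>= 3.1015030790827685
```

```bash
python3 -m handwheel '[{"tx":0.1,"ty":0.25,"tz":3,"wx":0,"wy":0,"wz":0,"claw":0.6},{"tx":0.1,"ty":0.25,"tz":6,"wx":0,"wy":0,"wz":0,"claw":0.6},{"tx":0.1,"ty":0.25,"tz":9,"wx":0,"wy":0,"wz":0,"claw":0.6},{"tx":0.1,"ty":0.25,"tz":11.5,"wx":0,"wy":0,"wz":0,"claw":0.6},{"tx":0.1,"ty":0.25,"tz":12.8,"wx":0,"wy":0,"wz":0,"claw":0.6},{"tx":0.1,"ty":0.25,"tz":12.8,"wx":0,"wy":0,"wz":0,"claw":0.6},{"tx":0.1,"ty":0.25,"tz":12.8,"wx":0,"wy":0,"wz":0,"claw":0.6},{"tx":0.1,"ty":0.25,"tz":12.8,"wx":0,"wy":0,"wz":0,"claw":0.6}]';python3 - <<'E'
from h import *
st();s=sensors.observe()
im,d=vision.get_image("wrist"); cv2.imwrite("pics/w8.png",im)
E
```

```text
clock: 11.18
position: [0.4334, 0.0499, 0.0447]
ee_rot: [1.451, 2.785, 0.001]
force: [-0.6, -0.3, 0.2]
width: 0.602
clk 11.18 p [0.4334 0.0499 0.0447] xang 125.0 z [ 0.001  0.    -1.   ] F [-0.6 -0.3  0.2] w 0.602 q [-0.5   0.45  0.34  2.25 -0.31  0.49  0.69]
```

View pics/w8.png

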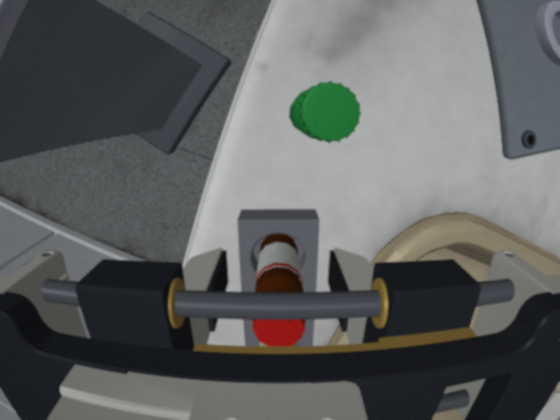

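The red vial stands between the fingers at (280,290), so I close on it.

```bash
python3 -m handwheel '[{"tx":0,"ty":0,"tz":0,"wx":0,"wy":0,"wz":0,"claw":0.1},{"tx":0,"ty":0,"tz":0,"wx":0,"wy":0,"wz":0,"claw":0.1},{"tx":0,"ty":0,"tz":0,"wx":0,"wy":0,"wz":0,"claw":0.1},{"tx":0,"ty":0,"tz":0,"wx":0,"wy":0,"wz":0,"claw":0.1},{"tx":0,"ty":0,"tz":0,"wx":0,"wy":0,"wz":0,"claw":0.1},{"tx":0,"ty":0,"tz":0,"wx":0,"wy":0,"wz":0,"claw":0.1},{"tx":0,"ty":0,"tz":0,"wx":0,"wy":0,"wz":0,"claw":0.1},{"tx":0,"ty":0,"tz":0,"wx":0,"wy":0,"wz":0,"claw":0.1}]' 15; python3 -m handwheel '[{"tx":0,"ty":0,"tz":-1,"wx":0,"wy":0,"wz":0,"claw":0.1},{"tx":0,"ty":0,"tz":-3,"wx":0,"wy":0,"wz":0,"claw":0.1},{"tx":0,"ty":0,"tz":-6,"wx":0,"wy":0,"wz":0,"claw":0.1},{"tx":0,"ty":0,"tz":-9,"wx":0,"wy":0,"wz":0,"claw":0.1},{"tx":0,"ty":0,"tz":-12,"wx":0,"wy":0,"wz":0,"claw":0.1},{"tx":0,"ty":0,"tz":-14.5,"wx":0,"wy":0,"wz":0,"claw":0.1},{"tx":0,"ty":0,"tz":-14.5,"wx":0,"wy":0,"wz":0,"claw":0.1}]' 15; python3 - <<'E'
from h import *
st();move((.485,.27,.19),Rdown(228))
E
```

```text
clock: 11.9
position: [0.4327, 0.0505, 0.044]
ee_rot: [1.45, 2.787, 0.0]
force: [0.0, 1.5, 3.9]
width: 0.247
clock: 12.48
position: [0.4349, 0.0507, 0.1929]
ee_rot: [1.449, 2.783, 0.008]
force: [2.0, 0.6, -0.3]
width: 0.243
clk 12.48 p [0.4349 0.0507 0.1929] xang 125.0 z [ 0.006  0.002 -1.   ] F [ 2.   0.6 -0.3] w 0.243 q [-0.65  0.18  0.48  2.1  -0.11  0.87  0.51]
t [15.09 16.68  0.38] w [   0.19    0.41 -103.01] rows>= 14.38638553706239
```

```bash
python3 -m handwheel '[{"tx":1,"ty":1,"tz":0,"wx":0,"wy":0,"wz":-7,"claw":0.1},{"tx":2,"ty":2,"tz":0,"wx":0,"wy":0,"wz":-14,"claw":0.1},{"tx":3,"ty":3.3,"tz":0,"wx":0,"wy":0,"wz":-21,"claw":0.1},{"tx":4,"ty":4.4,"tz":0,"wx":0,"wy":0,"wz":-28,"claw":0.1},{"tx":5,"ty":5.5,"tz":0,"wx":0,"wy":0,"wz":-35,"claw":0.1},{"tx":6,"ty":6.6,"tz":0,"wx":0,"wy":0,"wz":-42,"claw":0.1},{"tx":7.3,"ty":8,"tz":0,"wx":0,"wy":0,"wz":-49,"claw":0.1},{"tx":8.6,"ty":9.5,"tz":0,"wx":0,"wy":0,"wz":-56,"claw":0.1},{"tx":10,"ty":11,"tz":0,"wx":0,"wy":0,"wz":-63,"claw":0.1},{"tx":11,"ty":12.2,"tz":0,"wx":0,"wy":0,"wz":-70,"claw":0.1},{"tx":12,"ty":13.3,"tz":0,"wx":0,"wy":0,"wz":-77,"claw":0.1},{"tx":13,"ty":14.4,"tz":0,"wx":0,"wy":0,"wz":-84,"claw":0.1}]' 15;  python3 - <<'E'
from h import *
st();move((.503,.290,.19),Rdown(228))
E
```

```text
clock: 13.48
position: [0.4756, 0.2401, 0.1879]
ee_rot: [0.796, -3.038, 0.0]
force: [-0.1, 0.4, 0.3]
width: 0.243
clk 13.48 p [0.4756 0.2401 0.1879] xang -150.6 z [-0.001 -0.    -1.   ] F [-0.1  0.4  0.3] w 0.243 q [-0.66  0.34  0.12  1.87 -0.05  0.93  1.57]
t [-4.83  3.   -0.22] w [  0.03  -0.08 -18.63] rows>= 2.6020617299648565
```

```bash
python3 -m handwheel '[{"tx":-1.5,"ty":1,"tz":0,"wx":0,"wy":0,"wz":-7,"claw":0.1},{"tx":-3,"ty":2,"tz":0,"wx":0,"wy":0,"wz":-14,"claw":0.1},{"tx":-4.8,"ty":3,"tz":0,"wx":0,"wy":0,"wz":-18.6,"claw":0.1},{"tx":-4.8,"ty":3,"tz":0,"wx":0,"wy":0,"wz":-18.6,"claw":0.1},{"tx":-4.8,"ty":3,"tz":0,"wx":0,"wy":0,"wz":-18.6,"claw":0.1},{"tx":-4.8,"ty":3,"tz":0,"wx":0,"wy":0,"wz":-18.6,"claw":0.1},{"tx":-4.8,"ty":3,"tz":0,"wx":0,"wy":0,"wz":-18.6,"claw":0.1}]' 15;  python3 - <<'E'
from h import *
st();move((.5042,.2905,.052),Rdown(228));s=sensors.observe()
im,d=vision.get_image("wrist"); cv2.imwrite("pics/w9.png",im); print(proj("wrist",(.504,.291,.024),s))
E
```

```text
clock: 14.07
position: [0.5029, 0.2879, 0.1884]
ee_rot: [1.265, -2.874, 0.001]
force: [0.5, -0.8, 0.3]
width: 0.25
clk 14.07 p [0.5029 0.2879 0.1884] xang -132.5 z [-0.001 -0.001 -1.   ] F [ 0.5 -0.8  0.3] w 0.25 q [-0.65  0.41  0.05  1.76 -0.02  0.98  1.81]
t [-0.29  0.08 13.64] w [ 0.01 -0.07 -0.5 ] rows>= 3.2724374851078677
[278.99940504 200.54802587]
```

View pics/w9.png

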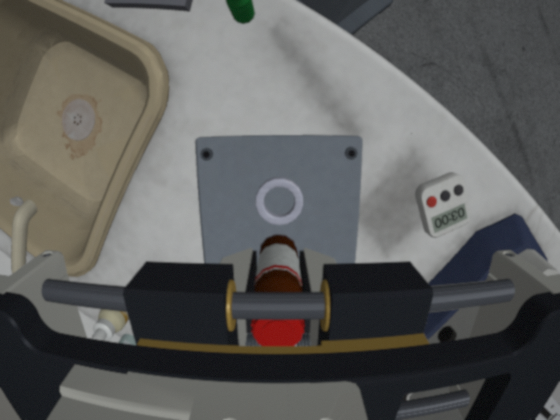

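The empty nest's ring is at (279,201), and I predicted (279,200.5). I lower the red vial into it.

```bash
python3 -m handwheel '[{"tx":-0.25,"ty":0.1,"tz":3,"wx":0,"wy":0,"wz":0,"claw":0.1},{"tx":-0.25,"ty":0.1,"tz":6,"wx":0,"wy":0,"wz":0,"claw":0.1},{"tx":-0.25,"ty":0.1,"tz":9,"wx":0,"wy":0,"wz":0,"claw":0.1},{"tx":-0.25,"ty":0.1,"tz":10.5,"wx":0,"wy":0,"wz":0,"claw":0.1},{"tx":-0.25,"ty":0.1,"tz":11,"wx":0,"wy":0,"wz":0,"claw":0.1},{"tx":-0.25,"ty":0.1,"tz":11,"wx":0,"wy":0,"wz":0,"claw":0.1},{"tx":-0.25,"ty":0.1,"tz":11,"wx":0,"wy":0,"wz":0,"claw":0.1}]' 15;  python3 - <<'E'
from h import *
st();move((.504,.2908,.0515),Rdown(228))
E
```

```text
clock: 14.7
position: [0.5048, 0.2916, 0.0798]
ee_rot: [-1.267, 2.874, 0.0]
force: [-0.1, -0.4, -0.2]
width: 0.246
clk 14.7 p [0.5048 0.2916 0.0798] xang -132.4 z [ 0.001  0.    -1.   ] F [-0.1 -0.4 -0.2] w 0.246 q [-0.64  0.54  0.04  1.85 -0.03  0.75  1.81]
t [0.11 0.01 2.83] w [-0.02  0.05 -0.42] rows>= 0.6784686608375212
```

```bash
python3 -m handwheel '[{"tx":0.1,"ty":0,"tz":1.2,"wx":0,"wy":0,"wz":0,"claw":0.1},{"tx":0.1,"ty":0,"tz":2.1,"wx":0,"wy":0,"wz":0,"claw":0.1},{"tx":0.1,"ty":0,"tz":2.6,"wx":0,"wy":0,"wz":0,"claw":0.1},{"tx":0.1,"ty":0,"tz":2.8,"wx":0,"wy":0,"wz":0,"claw":0.1},{"tx":0.1,"ty":0,"tz":2.8,"wx":0,"wy":0,"wz":0,"claw":0.1},{"tx":0.1,"ty":0,"tz":2.8,"wx":0,"wy":0,"wz":0,"claw":0.1}]' 15;  python3 - <<'E'
from h import *
st()
E
python3 -m handwheel '[{"tx":0,"ty":0,"tz":0,"wx":0,"wy":0,"wz":0,"claw":0.3},{"tx":0,"ty":0,"tz":0,"wx":0,"wy":0,"wz":0,"claw":0.6},{"tx":0,"ty":0,"tz":0,"wx":0,"wy":0,"wz":0,"claw":0.6},{"tx":0,"ty":0,"tz":0,"wx":0,"wy":0,"wz":0,"claw":0.6},{"tx":0,"ty":0,"tz":0,"wx":0,"wy":0,"wz":0,"claw":0.6},{"tx":0,"ty":0,"tz":0,"wx":0,"wy":0,"wz":0,"claw":0.6}]'
```

```text
clock: 15.2
position: [0.5039, 0.291, 0.0513]
ee_rot: [-1.268, 2.874, 0.0]
force: [-0.1, -0.5, -0.3]
width: 0.244
clk 15.2 p [0.5039 0.291  0.0513] xang -132.4 z [ 0.001  0.    -1.   ] F [-0.1 -0.5 -0.3] w 0.244 q [-0.64  0.58  0.04  1.87 -0.03  0.69  1.81]
clock: 15.7
position: [0.5037, 0.2908, 0.0509]
ee_rot: [-1.268, 2.874, 0.0]
force: [-0.4, 0.2, 0.3]
width: 0.585
```

```bash
python3 -m handwheel '[{"tx":0,"ty":0,"tz":-2,"wx":0,"wy":0,"wz":0,"claw":0.7},{"tx":0,"ty":0,"tz":-5,"wx":0,"wy":0,"wz":0,"claw":0.8},{"tx":0,"ty":0,"tz":-8.5,"wx":0,"wy":0,"wz":0,"claw":1},{"tx":0.5,"ty":0,"tz":-12,"wx":0,"wy":0,"wz":0,"claw":1},{"tx":2,"ty":0,"tz":-15,"wx":0,"wy":0,"wz":0,"claw":1},{"tx":4,"ty":0,"tz":-17,"wx":0,"wy":0,"wz":0,"claw":1},{"tx":4,"ty":0,"tz":-17,"wx":0,"wy":0,"wz":0,"claw":1}]';python3 - <<'E'
from h import *
np.set_printoptions(precision=3,suppress=True,linewidth=160)
st();s=sensors.observe()
for n in("wrist","scene","top"):
    im,d=vision.get_image(n); cv2.imwrite(f"pics/a_{n}.png",im)
    if n!="wrist":
        P=back(n,d,d>0)
        G=np.zeros((14,16))
        for i in range(14):
            for j in range(16):
                k=(P[:,0]>=.56+.02*i)&(P[:,0]<.58+.02*i)&(P[:,1]>=.10+.02*j)&(P[:,1]<.12+.02*j)
                G[i,j]=P[k,2].max() if k.any() else -1
        print(n,"rows x=.56.. cols y=.10.."); print((G*1000).astype(int))
E
```

```text
clock: 16.28
position: [0.477, 0.2598, 0.2254]
ee_rot: [-1.264, 2.87, 0.001]
force: [0.0, 0.1, -0.1]
width: 0.996
clk 16.28 p [0.477 0.26  0.225] xang -132.5 z [ 0.005  0.003 -1.   ] F [ 0.   0.1 -0.1] w 0.996 q [-0.64  0.31  0.05  1.8  -0.02  1.02  1.82]
scene rows x=.56.. cols y=.10..
[[  -58    14    13     4     3   316   319    15    15    16    16    15    16   228   228   316]
 [  -63     8    14     4     7     4     5    13    17    17    20    16   116   113    68    67]
 [  -90    -8    13    12     3     3     4     4     5    19   106   160   147   107    71 -1000]
 [ -116   -27    13    12     3     4     4     3     4     5    22   152   133    66 -1000 -1000]
 [ -118   -51    12    11     3     3     4     3     5     4     4    21    55   103 -1000 -1000]
 [ -122   -66     6    13     5     2     4     5     4     3     7     6    11 -1000 -1000 -1000]
 [ -124   -97   -18    15    12     3     4     3     5     5     4     5     3 -1000 -1000 -1000]
 [ -127  -108   -38    14    12     3     2     4     7     4     6     3     3     4 -1000 -1000]
 [   58  -100   -59 
[... 1291 characters left out ...]
-1000]
 [ -120  -101   -22    14    15     1 -1000 -1000 -1000 -1000 -1000 -1000 -1000 -1000 -1000 -1000]
 [   62  -102   -50    14    15     8     5    73    51 -1000 -1000 -1000 -1000 -1000 -1000 -1000]
 [   65   -72   -26    11    16     5     8    90    84 -1000 -1000 -1000 -1000 -1000 -1000 -1000]
 [   70    65     6    16    11     4     4    68    65     4 -1000 -1000 -1000 -1000 -1000 -1000]
 [   66    68    59    12     5     4     6     5     4    97   127   124 -1000 -1000 -1000 -1000]
 [   14    66    67    12     6     6     6     8     7    97   126   124 -1000 -1000 -1000 -1000]
 [   10    83    88    87     9    10    11     9    10    11 -1000 -1000 -1000 -1000 -1000 -1000]]
```

View pics/a_wrist.png

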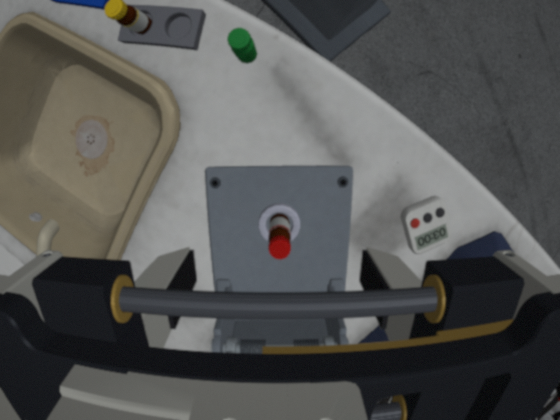

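View pics/a_scene.png

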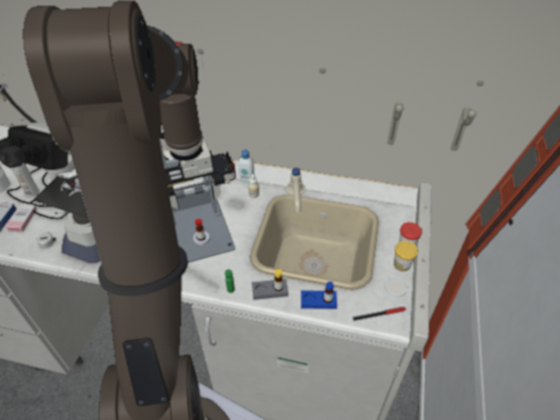

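```bash
python3 - <<'E'
from h import *
move((.630,.177,.24),Rdown(228))
E
```

```text
t [ -4.1  -17.02  -1.94] w [ 0.01  0.02 -0.39] rows>= 4.223963472326498
```

```bash
python3 -m handwheel '[{"tx":0,"ty":-3,"tz":-1,"wx":0,"wy":0,"wz":0,"claw":1},{"tx":0,"ty":-6.5,"tz":-1.5,"wx":0,"wy":0,"wz":0,"claw":1},{"tx":0,"ty":-10,"tz":-1.5,"wx":0,"wy":0,"wz":0,"claw":1},{"tx":-2,"ty":-13.5,"tz":-1.5,"wx":0,"wy":0,"wz":-0.4,"claw":1},{"tx":-4,"ty":-17,"tz":-1.5,"wx":0,"wy":0,"wz":-0.4,"claw":1},{"tx":-4,"ty":-17,"tz":-1.5,"wx":0,"wy":0,"wz":-0.4,"claw":1},{"tx":-4,"ty":-17,"tz":-1.5,"wx":0,"wy":0,"wz":-0.4,"claw":1},{"tx":-4,"ty":-17,"tz":-1.5,"wx":0,"wy":0,"wz":-0.4,"claw":1}]';python3 - <<'E'
from h import *
st();s=sensors.observe();move((.690,.247,.24),Rdown(228))
im,d=vision.get_image("wrist"); cv2.imwrite(f"pics/b_w.png",im)
im,d=vision.get_image("top"); cv2.imwrite(f"pics/b_t.png",im)
E
```

```text
clock: 17.1
position: [0.6286, 0.1767, 0.2337]
ee_rot: [1.277, -2.867, -0.001]
force: [-0.8, 0.6, -0.3]
width: 1.003
clk 17.1 p [0.6286 0.1767 0.2337] xang -132.0 z [-0.003 -0.001 -1.   ] F [-0.8  0.6 -0.3] w 1.003 q [-0.43  0.49  0.11  1.51 -0.06  1.15  2.1 ]
t [-9.33  0.14 -0.66] w [ 0.11 -0.15  0.03] rows>= 2.242547090292051
```

View pics/b_w.png

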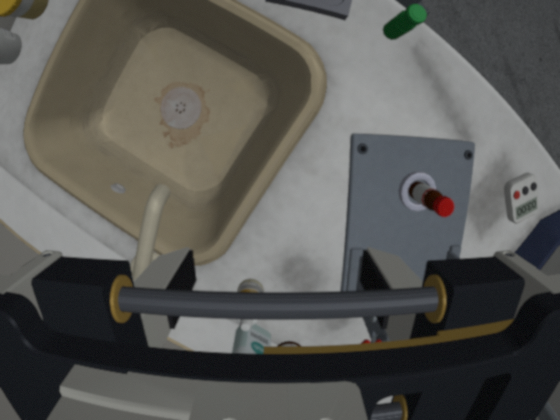

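View pics/b_t.png

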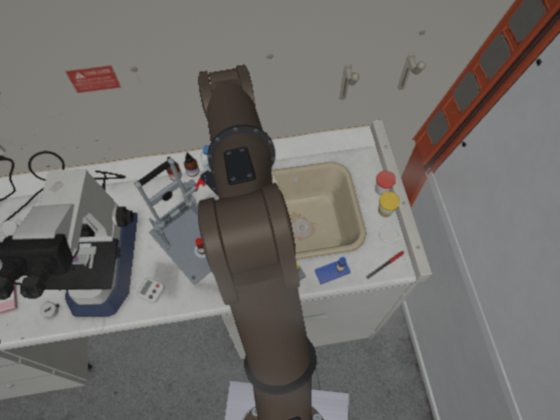

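```bash
python3 -m handwheel '[{"tx":-3,"ty":0,"tz":-0.7,"wx":0,"wy":0,"wz":0,"claw":1},{"tx":-6,"ty":0,"tz":-0.7,"wx":0,"wy":0,"wz":0,"claw":1},{"tx":-9.3,"ty":0.1,"tz":-0.7,"wx":0,"wy":0,"wz":0,"claw":1},{"tx":-9.3,"ty":0.1,"tz":-0.7,"wx":0,"wy":0,"wz":0,"claw":1},{"tx":-9.3,"ty":0.1,"tz":-0.7,"wx":0,"wy":0,"wz":0,"claw":1},{"tx":-9.3,"ty":0.1,"tz":-0.7,"wx":0,"wy":0,"wz":0,"claw":1}]';python3 - <<'E'
from h import *
st();s=sensors.observe()
Rm=R.from_rotvec(s["ee_rot"]).as_matrix()
np.set_printoptions(precision=4,suppress=True)
for sg in(-1,1): print("finger tip",s["position"]+Rm@[0,sg*.0555,.014])
im,d=vision.get_image("wrist"); cv2.imwrite(f"pics/c_w.png",im)
im,d=vision.get_image("scene"); cv2.imwrite(f"pics/c_s.png",cv2.resize(im[100:260,130:330],None,fx=4,fy=3.75))
for p in((.566,.36),): pass
c=np.array([.6447,.2885,.196]); print(proj("wrist",c,s),proj("scene",c))
E
```

```text
clock: 17.7
position: [0.6898, 0.2463, 0.2427]
ee_rot: [1.279, -2.868, 0.0]
force: [0.8, 0.0, -0.1]
width: 0.999
clk 17.7 p [0.6898 0.2463 0.2427] xang -131.9 z [-0.001 -0.    -1.   ] F [ 0.8  0.  -0.1] w 0.999 q [-0.48  0.62  0.11  1.26 -0.07  1.27  2.04]
finger tip [0.7311 0.2092 0.2287]
finger tip [0.6485 0.2834 0.2287]
[372.3731 244.4817] [223.31  163.575]
```

View pics/c_w.png

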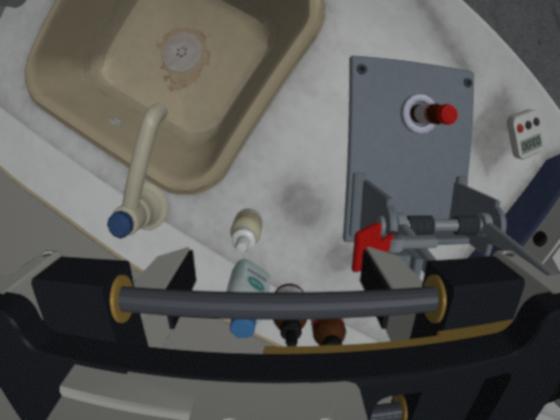

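View pics/c_s.png

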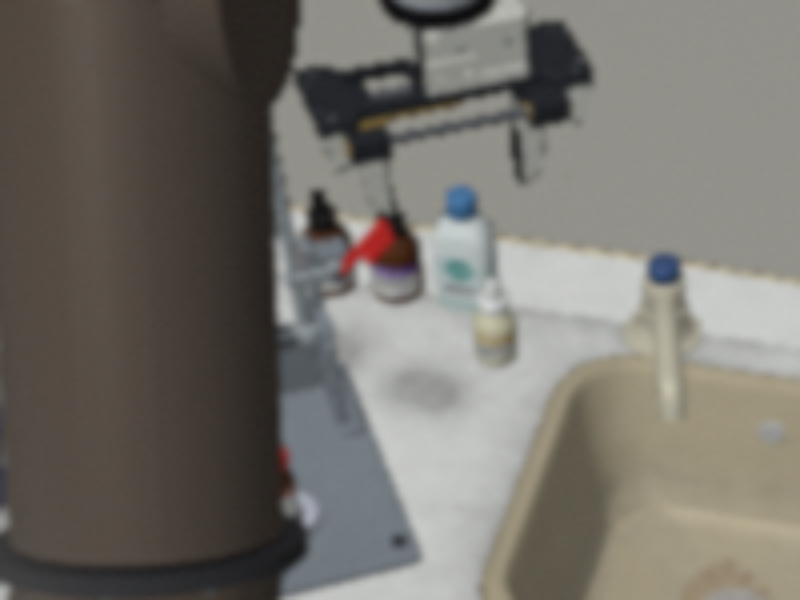

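```bash
python3 -m handwheel '[{"tx":0,"ty":-0.5,"tz":1.5,"wx":0,"wy":0,"wz":0,"claw":1},{"tx":-0.2,"ty":-0.5,"tz":2.2,"wx":0,"wy":0,"wz":0,"claw":1},{"tx":-0.2,"ty":-0.5,"tz":2.8,"wx":0,"wy":0,"wz":0,"claw":1},{"tx":-0.2,"ty":-0.5,"tz":3.4,"wx":0,"wy":0,"wz":0,"claw":1},{"tx":-0.2,"ty":-0.5,"tz":4,"wx":0,"wy":0,"wz":0,"claw":1},{"tx":-0.2,"ty":-0.5,"tz":4,"wx":0,"wy":0,"wz":0,"claw":1}]';python3 - <<'E'
from h import *
st();s=sensors.observe(); print(s["ft_torque"])
im,d=vision.get_image("wrist"); cv2.imwrite(f"pics/d_w.png",cv2.resize(im[170:320,300:500],None,fx=4,fy=4))
im,d=vision.get_image("scene"); cv2.imwrite(f"pics/d_s.png",cv2.resize(im[100:260,130:330],None,fx=4,fy=3.75))
E
```

```text
clock: 18.3
position: [0.7006, 0.2382, 0.2054]
ee_rot: [-1.267, 2.867, -0.013]
force: [10.5, -11.4, 9.7]
width: 0.998
clk 18.3 p [0.7006 0.2382 0.2054] xang -132.3 z [ 0.01  -0.005 -1.   ] F [ 10.5 -11.4   9.7] w 0.998 q [-0.47  0.65  0.12  1.3  -0.07  1.19  2.05]
[-1.96434998 -1.97157433  0.06935926]
```

View pics/d_w.png

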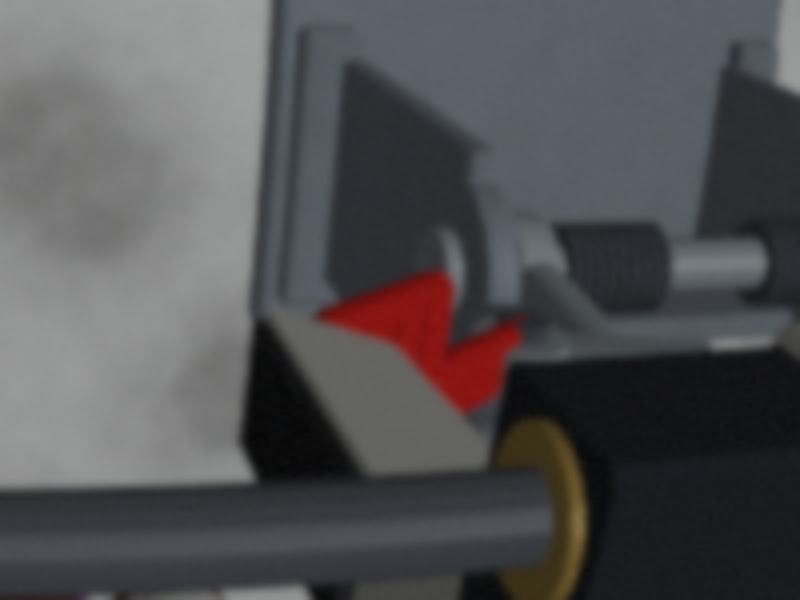

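View pics/d_s.png

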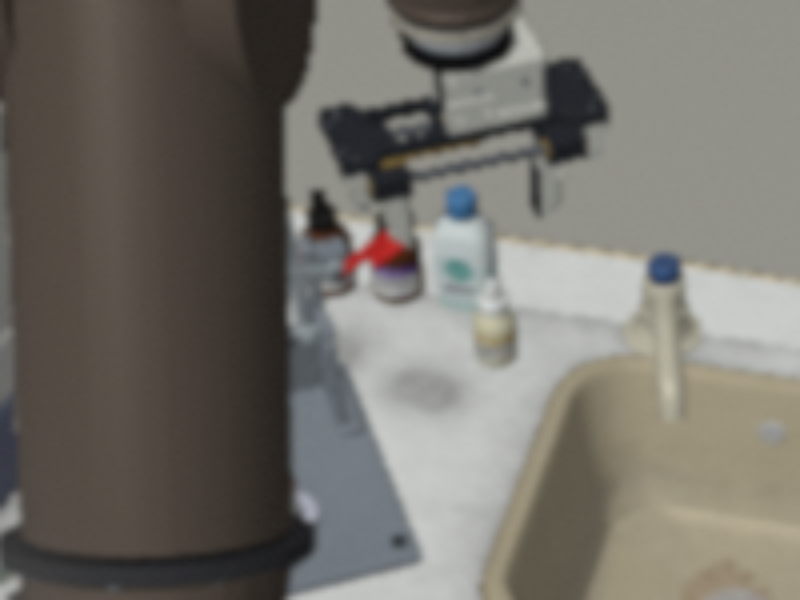

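The tapered finger slid down outside the tab's edge and pushed outward with 15 N. I raise it and look at the tab again.

```bash
python3 -m handwheel '[{"tx":0,"ty":-0.3,"tz":-1.2,"wx":0,"wy":0,"wz":0,"claw":1},{"tx":0,"ty":-0.3,"tz":-3,"wx":0,"wy":0,"wz":0,"claw":1},{"tx":0,"ty":0,"tz":-4,"wx":0,"wy":0,"wz":0,"claw":1},{"tx":0.1,"ty":0.5,"tz":-4,"wx":0,"wy":0,"wz":0,"claw":1},{"tx":0.1,"ty":0.9,"tz":-4,"wx":0,"wy":0,"wz":0,"claw":1},{"tx":0.1,"ty":0.9,"tz":-4,"wx":0,"wy":0,"wz":0,"claw":1},{"tx":0.1,"ty":0.9,"tz":-4,"wx":0,"wy":0,"wz":0,"claw":1},{"tx":0.1,"ty":0.9,"tz":-4,"wx":0,"wy":0,"wz":0,"claw":1}]';python3 - <<'E'
from h import *
st();s=sensors.observe()
Rm=R.from_rotvec(s["ee_rot"]).as_matrix()
im,d=vision.get_image("wrist"); cv2.imwrite(f"pics/e_w.png",cv2.resize(im[170:320,300:500],None,fx=4,fy=4))
hsv=cv2.cvtColor(im,cv2.COLOR_BGR2HSV); m=((hsv[...,0]<8)|(hsv[...,0]>172))&(hsv[...,1]>150); m[:190]=0;m[:,:300]=0
P=back("wrist",d,m,s); P=P[P[:,2]>.1]
def press(P):
    q=np.asarray(P)-[.504,.291,0]; c,sn=np.cos(np.radians(48)),np.sin(np.radians(48)); q=np.atleast_2d(q); return np.stack([q[:,0]*c+q[:,1]*sn,-q[:,0]*sn+q[:,1]*c,q[:,2]],1)
np.set_printoptions(precision=4,suppress=True)
Q=press(P); print(len(Q),Q.min(0),Q.max(0),Q.mean(0)); print("TCP press",press(s["position"]), "tip", press(s["position"]+Rm@[0,.05,.014]))
E
```

```text
clock: 19.07
position: [0.6879, 0.2494, 0.2419]
ee_rot: [1.278, -2.868, 0.0]
force: [-0.5, -0.2, -0.5]
width: 1.001
clk 19.07 p [0.6879 0.2494 0.2419] xang -132.0 z [-0.001 -0.001 -1.   ] F [-0.5 -0.2 -0.5] w 1.001 q [-0.48  0.62  0.11  1.27 -0.07  1.26  2.04]
1404 [ 0.0804 -0.1271  0.1665] [ 0.1071 -0.0824  0.2296] [ 0.0934 -0.1119  0.1893]
TCP press [[ 0.0921 -0.1645  0.2419]] tip [[ 0.0921 -0.1144  0.228 ]]
```

View pics/e_w.png

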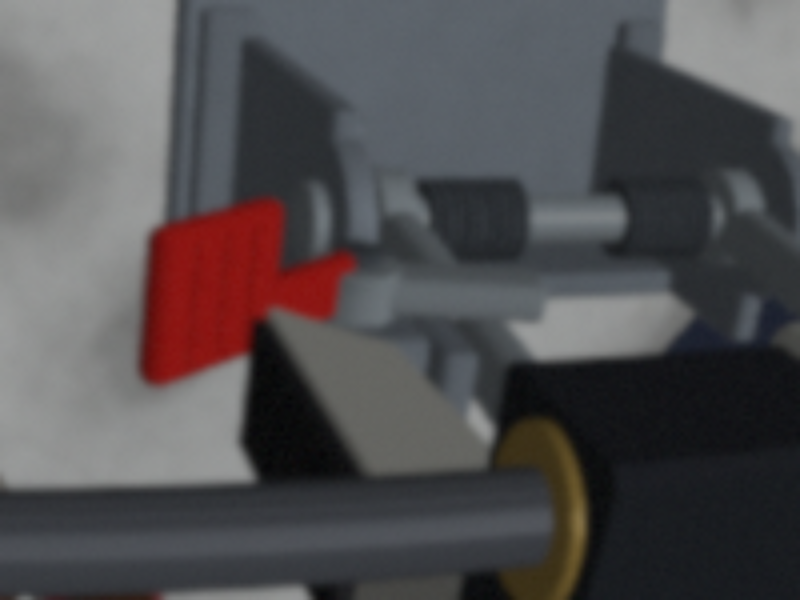

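```bash
python3 -m handwheel '[{"tx":0,"ty":0,"tz":1.5,"wx":0,"wy":0,"wz":0,"claw":1},{"tx":0,"ty":0,"tz":2.5,"wx":0,"wy":0,"wz":0,"claw":1},{"tx":0,"ty":0,"tz":3.2,"wx":0,"wy":0,"wz":0,"claw":1},{"tx":0,"ty":0,"tz":3.9,"wx":0,"wy":0,"wz":0,"claw":1},{"tx":0,"ty":0,"tz":4.6,"wx":0,"wy":0,"wz":0,"claw":1},{"tx":0,"ty":0,"tz":5.3,"wx":0,"wy":0,"wz":0,"claw":1},{"tx":0,"ty":0,"tz":5.3,"wx":0,"wy":0,"wz":0,"claw":1}]';python3 - <<'E'
from h import *
st();s=sensors.observe()
im,d=vision.get_image("wrist"); cv2.imwrite(f"pics/f_w.png",cv2.resize(im[170:320,300:500],None,fx=4,fy=4))
E
```

```text
clock: 19.7
position: [0.688, 0.2491, 0.1883]
ee_rot: [1.277, -2.868, 0.0]
force: [-0.1, 0.3, -0.1]
width: 0.998
clk 19.7 p [0.688  0.2491 0.1883] xang -132.0 z [-0.001 -0.001 -1.   ] F [-0.1  0.3 -0.1] w 0.998 q [-0.48  0.65  0.11  1.34 -0.07  1.16  2.04]
```

View pics/f_w.png

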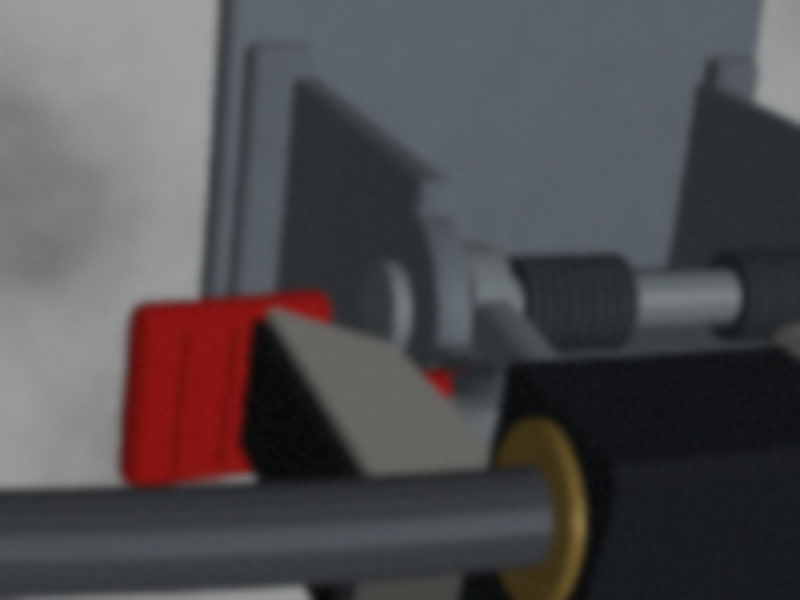

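```bash
python3 -m handwheel '[{"tx":0,"ty":0,"tz":0.5,"wx":0,"wy":0,"wz":0,"claw":1},{"tx":0,"ty":0,"tz":1,"wx":0,"wy":0,"wz":0,"claw":1},{"tx":0,"ty":0,"tz":1.5,"wx":0,"wy":0,"wz":0,"claw":1},{"tx":0,"ty":0,"tz":2,"wx":0,"wy":0,"wz":0,"claw":1},{"tx":0,"ty":0,"tz":2,"wx":0,"wy":0,"wz":0,"claw":1},{"tx":0,"ty":0,"tz":2,"wx":0,"wy":0,"wz":0,"claw":1}]';python3 - <<'E'
from h import *
st()
E
python3 -m handwheel '[{"tx":0,"ty":0,"tz":0.3,"wx":0,"wy":0,"wz":0,"claw":1},{"tx":0,"ty":0,"tz":0.6,"wx":0,"wy":0,"wz":0,"claw":1},{"tx":0,"ty":0,"tz":0.6,"wx":0,"wy":0,"wz":0,"claw":1}]'
```

```text
clock: 20.25
position: [0.6879, 0.2494, 0.1692]
ee_rot: [1.278, -2.869, -0.0]
force: [1.0, 0.5, 0.1]
width: 1.002
clk 20.25 p [0.6879 0.2494 0.1692] xang -132.0 z [-0.001 -0.    -1.   ] F [1.  0.5 0.1] w 1.002 q [-0.48  0.67  0.1   1.36 -0.07  1.12  2.04]
clock: 20.5
position: [0.6883, 0.2494, 0.1634]
ee_rot: [1.278, -2.87, -0.0]
force: [0.5, -0.0, -0.7]
width: 0.997
```

```bash
python3 - <<'E'
from h import *
st();s=sensors.observe()
im,d=vision.get_image("wrist"); cv2.imwrite(f"pics/g_w.png",cv2.resize(im[200:350,300:500],None,fx=4,fy=4))
im,d=vision.get_image("scene"); cv2.imwrite(f"pics/g_s.png",cv2.resize(im[100:260,130:330],None,fx=4,fy=3.75))
E
```

```text
clk 20.5 p [0.6883 0.2494 0.1634] xang -132.0 z [-0. -0. -1.] F [ 0.5 -0.  -0.7] w 0.997 q [-0.48  0.67  0.1   1.36 -0.07  1.11  2.04]
```

View pics/g_w.png

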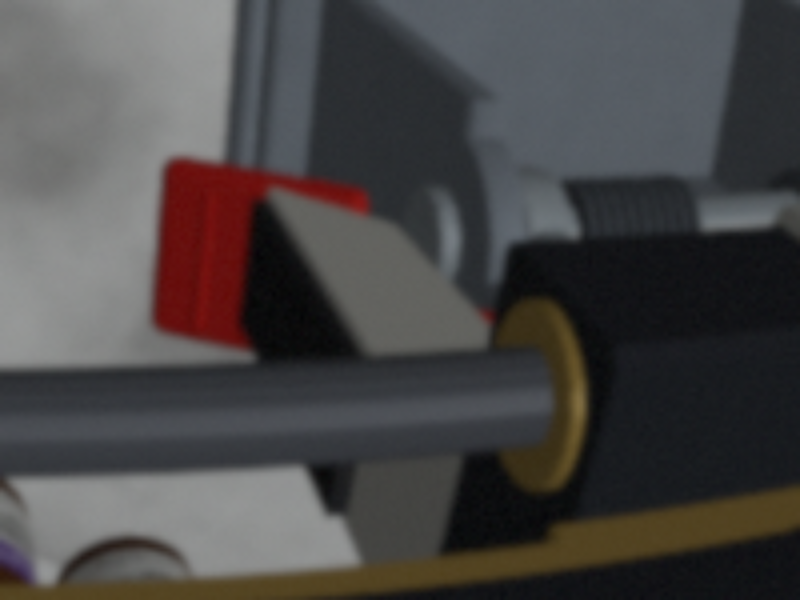

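View pics/g_s.png

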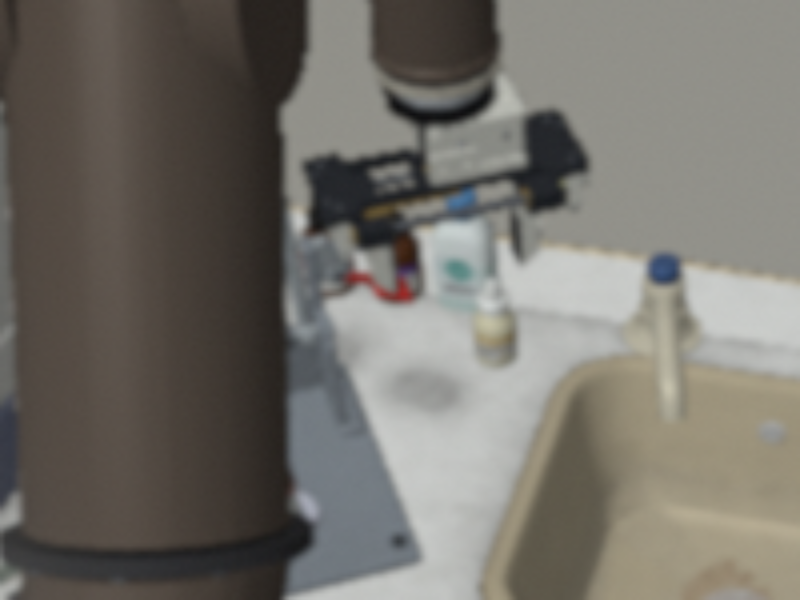

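```bash
python3 -m handwheel '[{"tx":0,"ty":0,"tz":0.2,"wx":0,"wy":0,"wz":0,"claw":1},{"tx":0,"ty":0,"tz":0.5,"wx":0,"wy":0,"wz":0,"claw":1},{"tx":0,"ty":0,"tz":0.5,"wx":0,"wy":0,"wz":0,"claw":1},{"tx":0,"ty":0,"tz":0.5,"wx":0,"wy":0,"wz":0,"claw":1}]'
python3 -m handwheel '[{"tx":0,"ty":0,"tz":0.3,"wx":0,"wy":0,"wz":0,"claw":1},{"tx":0,"ty":0,"tz":0.3,"wx":0,"wy":0,"wz":0,"claw":1},{"tx":0,"ty":0,"tz":0.3,"wx":0,"wy":0,"wz":0,"claw":1}]'
python3 - <<'E'
from h import *
im,d=vision.get_image("wrist"); cv2.imwrite(f"pics/h_w.png",cv2.resize(im[200:350,300:500],None,fx=4,fy=4)); st()
E
```

```text
clock: 20.93
position: [0.6895, 0.2494, 0.1615]
ee_rot: [-1.276, 2.867, -0.0]
force: [-2.5, -1.2, 14.2]
width: 0.999
clock: 21.18
position: [0.6904, 0.2494, 0.1605]
ee_rot: [-1.275, 2.865, -0.001]
force: [-2.9, -3.7, 24.9]
width: 1.0
clk 21.23 p [0.6904 0.2494 0.1605] xang -132.0 z [ 0.006  0.002 -1.   ] F [-4.1 -3.6 24.2] w 1.004 q [-0.48  0.67  0.1   1.37 -0.07  1.1   2.04]
```

View pics/h_w.png

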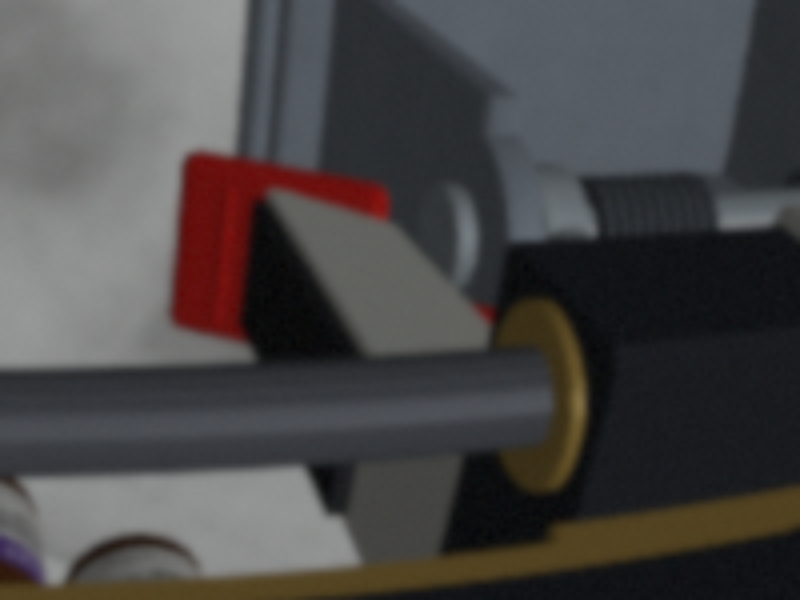

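```bash
python3 -m handwheel '[{"tx":0,"ty":0,"tz":-2,"wx":0,"wy":0,"wz":0,"claw":1},{"tx":0,"ty":0,"tz":-5,"wx":0,"wy":0,"wz":0,"claw":1},{"tx":0,"ty":-0.5,"tz":-8.5,"wx":0,"wy":0,"wz":0,"claw":0.8},{"tx":0,"ty":-1,"tz":-12,"wx":0,"wy":0,"wz":0,"claw":0.7},{"tx":0,"ty":-1,"tz":-16,"wx":0,"wy":0,"wz":0,"claw":0.65},{"tx":0,"ty":-1,"tz":-20,"wx":0,"wy":0,"wz":0,"claw":0.65},{"tx":0,"ty":-1,"tz":-23,"wx":0,"wy":0,"wz":0,"claw":0.65},{"tx":0,"ty":-1,"tz":-23,"wx":0,"wy":0,"wz":0,"claw":0.65}]'
python3 - <<'E'
from h import *
st();s=sensors.observe();move((.5895,.386,.37),Rdown(138))
im,d=vision.get_image("wrist"); cv2.imwrite(f"pics/i_w.png",im)
E
```

```text
clock: 21.9
position: [0.6975, 0.243, 0.3941]
ee_rot: [-1.273, 2.86, -0.001]
force: [0.4, 0.5, 0.2]
width: 0.659
clk 21.9 p [0.6975 0.243  0.3941] xang -132.0 z [ 0.01   0.004 -1.   ] F [0.4 0.5 0.2] w 0.659 q [-0.47  0.58  0.14  0.97 -0.07  1.58  2.05]
t [-3.38 17.61  2.35] w [ 0.22  0.67 90.  ] rows>= 12.570320678537207
```

View pics/i_w.png

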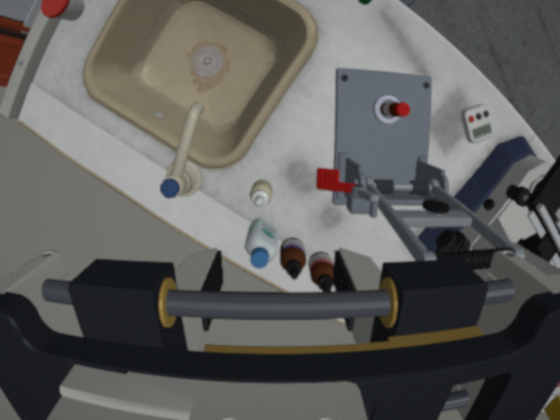

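```bash
cat >> h.py <<'E'
def press(P):
    q=np.atleast_2d(np.asarray(P)-[.504,.291,0]); c,sn=np.cos(np.radians(48)),np.sin(np.radians(48)); return np.stack([q[:,0]*c+q[:,1]*sn,-q[:,0]*sn+q[:,1]*c,q[:,2]],1)
E
python3 - <<'E'
from h import *
np.set_printoptions(precision=4,suppress=True)
s=sensors.observe(); im,d=vision.get_image("wrist"); st()
cv2.imwrite(f"pics/i_z.png",cv2.resize(im[140:280,290:500],None,fx=3.8,fy=3.8,interpolation=cv2.INTER_CUBIC))
hsv=cv2.cvtColor(im,cv2.COLOR_BGR2HSV); m=((hsv[...,0]<8)|(hsv[...,0]>172))&(hsv[...,1]>150); m[:150]=0;m[200:]=0;m[:,:300]=0;m[:,360:]=0
Q=press(back("wrist",d,m,s)); Q=Q[Q[:,2]>.1]
for lo in np.arange(-.135,-.08,.006):
    k=(Q[:,1]>=lo)&(Q[:,1]<lo+.006)
    if k.any(): print(round(lo+.003,3),k.sum(),np.median(Q[k],0))
E
```

```text
clk 22.0 p [0.6963 0.2427 0.3874] xang -132.0 z [ 0.003  0.001 -1.   ] F [-0.2 -0.3 -1.2] w 0.651 q [-0.47  0.58  0.13  0.98 -0.07  1.58  2.05]
-0.126 93 [ 0.0942 -0.1256  0.1423]
-0.12 98 [ 0.0936 -0.1198  0.1451]
-0.114 103 [ 0.0929 -0.114   0.1487]
-0.108 114 [ 0.0933 -0.108   0.1523]
-0.102 62 [ 0.0996 -0.1031  0.1545]
-0.096 46 [ 0.1009 -0.0958  0.1588]
-0.09 37 [ 0.0994 -0.0904  0.1612]
-0.084 3 [ 0.0967 -0.0859  0.1627]
```

View pics/i_z.png

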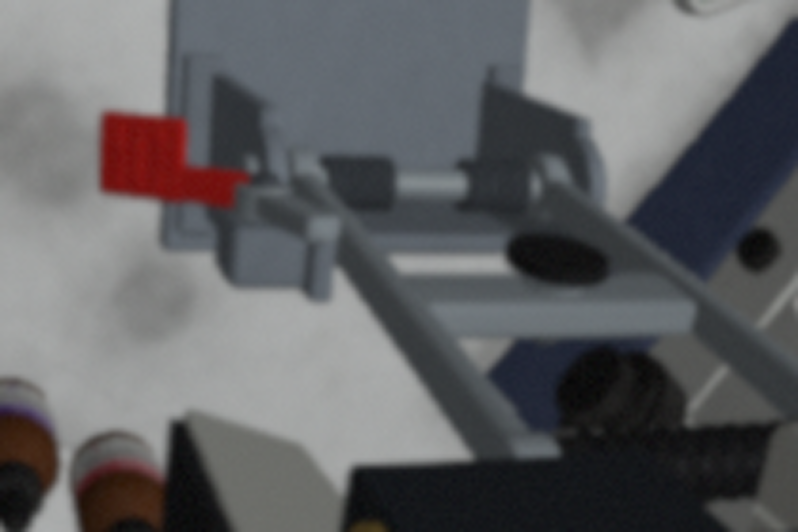

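```bash
python3 -m handwheel '[{"tx":0,"ty":1.3,"tz":0,"wx":0,"wy":0,"wz":7,"claw":0.6},{"tx":-0.5,"ty":2.6,"tz":0,"wx":0,"wy":0,"wz":14,"claw":0.6},{"tx":-0.8,"ty":4,"tz":0,"wx":0,"wy":0,"wz":21,"claw":0.6},{"tx":-1.1,"ty":5.4,"tz":0,"wx":0,"wy":0,"wz":28,"claw":0.6},{"tx":-1.4,"ty":6.8,"tz":0,"wx":0,"wy":0,"wz":35,"claw":0.6},{"tx":-1.7,"ty":8.2,"tz":0,"wx":0,"wy":0,"wz":42,"claw":0.6},{"tx":-2,"ty":9.6,"tz":0,"wx":0,"wy":0,"wz":49,"claw":0.6},{"tx":-2.3,"ty":11,"tz":0,"wx":0,"wy":0,"wz":56,"claw":0.6},{"tx":-2.6,"ty":12.4,"tz":0,"wx":0,"wy":0,"wz":63,"claw":0.6},{"tx":-2.8,"ty":13.8,"tz":0,"wx":0,"wy":0,"wz":70,"claw":0.6},{"tx":-3,"ty":15.2,"tz":0,"wx":0,"wy":0,"wz":77,"claw":0.6},{"tx":-3.3,"ty":16.5,"tz":0,"wx":0,"wy":0,"wz":84,"claw":0.6}]'
python3 - <<'E'
from h import *
st();s=sensors.observe();move((.5895,.386,.37),Rdown(138))
E
```

```text
clock: 23.0
position: [0.5941, 0.3779, 0.3838]
ee_rot: [-0.979, -2.983, 0.004]
force: [0.1, 1.0, 0.2]
width: 0.595
clk 23.0 p [0.5941 0.3779 0.3838] xang 143.7 z [-0.003 -0.002 -1.   ] F [0.1 1.  0.2] w 0.595 q [-0.87  0.53  0.43  1.12 -0.21  1.54  0.45]
t [0.84 0.38 1.38] w [-0.17 -0.06  5.66] rows>= 0.7911362330828954
```

```bash
python3 -m handwheel '[{"tx":0.6,"ty":0.4,"tz":0,"wx":0,"wy":0,"wz":5.7,"claw":0.6},{"tx":0.8,"ty":0.4,"tz":0.7,"wx":0,"wy":0,"wz":5.7,"claw":0.6},{"tx":0.8,"ty":0.4,"tz":0.7,"wx":0,"wy":0,"wz":5.7,"claw":0.6},{"tx":0.8,"ty":0.4,"tz":0.7,"wx":0,"wy":0,"wz":5.7,"claw":0.6},{"tx":0.8,"ty":0.4,"tz":0.7,"wx":0,"wy":0,"wz":5.7,"claw":0.6},{"tx":0.8,"ty":0.4,"tz":0.7,"wx":0,"wy":0,"wz":5.7,"claw":0.6}]'
python3 - <<'E'
from h import *
np.set_printoptions(precision=4,suppress=True)
st();s=sensors.observe();im,d=vision.get_image("wrist"); cv2.imwrite("pics/j_w.png",im)
h=np.array([.504,.291,0])+[.128*np.cos(np.radians(48)),.128*np.sin(np.radians(48)),.308]; print(h,proj("wrist",h,s),press(s["position"]))
P=back("wrist",d,d>0,s);Q=press(P);k=(Q[:,2]>.295)&(Q[:,2]<.325)&(abs(Q[:,1])<.045)&(Q[:,0]>.09)&(Q[:,0]<.16);print(k.sum(),Q[k].min(0),Q[k].max(0),np.median(Q[k],0))
E
```

```text
clock: 23.5
position: [0.5917, 0.3846, 0.3788]
ee_rot: [1.118, 2.936, -0.0]
force: [0.6, -0.7, -0.1]
width: 0.601
clk 23.5 p [0.5917 0.3846 0.3788] xang 138.3 z [ 0. -0. -1.] F [ 0.6 -0.7 -0.1] w 0.601 q [-0.89  0.53  0.45  1.13 -0.22  1.52  0.35]
[0.5896 0.3861 0.308 ] [277.3043 226.9767] [[ 0.1282 -0.0025  0.3788]]
3199 [ 0.1206 -0.0449  0.306 ] [0.1392 0.045  0.3186] [0.1297 0.0044 0.3155]
```

View pics/j_w.png

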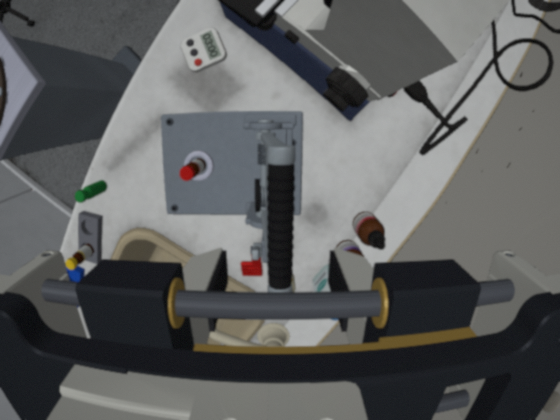

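```bash
python3 -m handwheel '[{"tx":-0.2,"ty":0.15,"tz":2.5,"wx":0,"wy":0,"wz":0,"claw":0.6},{"tx":-0.2,"ty":0.15,"tz":5,"wx":0,"wy":0,"wz":0,"claw":0.6},{"tx":-0.2,"ty":0.15,"tz":7,"wx":0,"wy":0,"wz":0,"claw":0.6},{"tx":-0.2,"ty":0.15,"tz":7.6,"wx":0,"wy":0,"wz":0,"claw":0.6},{"tx":-0.2,"ty":0.15,"tz":7.6,"wx":0,"wy":0,"wz":0,"claw":0.6},{"tx":-0.2,"ty":0.15,"tz":7.6,"wx":0,"wy":0,"wz":0,"claw":0.4},{"tx":-0.2,"ty":0.15,"tz":7.6,"wx":0,"wy":0,"wz":0,"claw":0.05},{"tx":-0.2,"ty":0.15,"tz":7.6,"wx":0,"wy":0,"wz":0,"claw":0.05},{"tx":-0.2,"ty":0.15,"tz":7.6,"wx":0,"wy":0,"wz":0,"claw":0.05},{"tx":-0.2,"ty":0.15,"tz":7.6,"wx":0,"wy":0,"wz":0,"claw":0.05},{"tx":-0.2,"ty":0.15,"tz":7.6,"wx":0,"wy":0,"wz":0,"claw":0.05},{"tx":-0.2,"ty":0.15,"tz":7.6,"wx":0,"wy":0,"wz":0,"claw":0.05}]' 25
python3 - <<'E'
from h import *
st();s=sensors.observe();im,d=vision.get_image("wrist"); cv2.imwrite("pics/k_w.png",im);print(press(s["position"]))
E
```

```text
clock: 24.55
position: [0.5936, 0.3853, 0.3033]
ee_rot: [1.118, 2.936, 0.0]
force: [-1.7, -0.8, 2.0]
width: 0.188
clk 24.55 p [0.5936 0.3853 0.3033] xang 138.3 z [ 0.  0. -1.] F [-1.7 -0.8  2. ] w 0.188 q [-0.9   0.56  0.44  1.27 -0.23  1.36  0.37]
[[ 0.130046   -0.00351936  0.30330031]]
```

View pics/k_w.png

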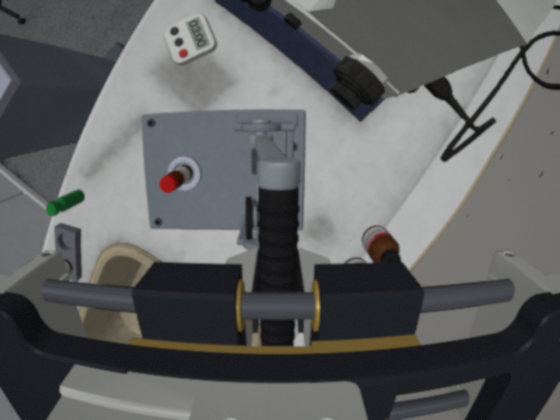

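```bash
python3 - <<'E'
from h import *
def row(phi,b,phi0=-5,b0=0):
    f=lambda p,bb:(-.205*np.sin(np.radians(p))+.005*np.sin(np.radians(bb)), .205*np.cos(np.radians(p))-.005*np.cos(np.radians(bb)))
    a,c=f(phi,b),f(phi0,b0); dx,dz=(a[0]-c[0])*100,(a[1]-c[1])*100
    b0r=np.radians(b0); # tool y=(cos b0, sin b0) in (x,z); tool z=(sin b0,-cos b0)
    return phi,b,"ty %.2f tz %.2f wx %.1f"%(dx*np.cos(b0r)+dz*np.sin(b0r), dx*np.sin(b0r)-dz*np.cos(b0r), -(b-b0))
for p in range(-1,44,4): print(row(p,max(0,(p+5)/4)))
E
```

```text
(-1, 1.0, 'ty -1.42 tz -0.07 wx -1.0')
(3, 2.0, 'ty -2.84 tz -0.05 wx -2.0')
(7, 3.0, 'ty -4.26 tz 0.07 wx -3.0')
(11, 4.0, 'ty -5.66 tz 0.30 wx -4.0')
(15, 5.0, 'ty -7.05 tz 0.62 wx -5.0')
(19, 6.0, 'ty -8.41 tz 1.04 wx -6.0')
(23, 7.0, 'ty -9.74 tz 1.55 wx -7.0')
(27, 8.0, 'ty -11.02 tz 2.15 wx -8.0')
(31, 9.0, 'ty -12.27 tz 2.84 wx -9.0')
(35, 10.0, 'ty -13.46 tz 3.62 wx -10.0')
(39, 11.0, 'ty -14.59 tz 4.48 wx -11.0')
(43, 12.0, 'ty -15.66 tz 5.42 wx -12.0')
```

```bash
python3 -m handwheel '[{"tx":0,"ty":-1.4,"tz":-0.05,"wx":-1,"wy":0,"wz":0,"claw":0.05},{"tx":0,"ty":-2.85,"tz":-0.05,"wx":-2,"wy":0,"wz":0,"claw":0.05},{"tx":0,"ty":-4.25,"tz":0.05,"wx":-3,"wy":0,"wz":0,"claw":0.05},{"tx":0,"ty":-4.25,"tz":0.05,"wx":-3,"wy":0,"wz":0,"claw":0.05}]' 25
python3 - <<'E'
from h import *
st();s=sensors.observe();print(press(s["position"]),s["ft_torque"])
def row(phi,b,phi0=-5,b0=0):
    f=lambda p,bb:(-.205*np.sin(np.radians(p))+.005*np.sin(np.radians(bb)), .205*np.cos(np.radians(p))-.005*np.cos(np.radians(bb)))
    a,c=f(phi,b),f(phi0,b0); dx,dz=(a[0]-c[0])*100,(a[1]-c[1])*100
    b0r=np.radians(b0)
    return phi,b,"ty %.2f tz %.2f wx %.1f"%(dx*np.cos(b0r)+dz*np.sin(b0r), dx*np.sin(b0r)-dz*np.cos(b0r), -(b-b0))
for p in range(11,56,4): print(row(p,(p+5)/4,7,3))
E
```

```text
clock: 24.93
position: [0.564, 0.3528, 0.3033]
ee_rot: [1.112, 2.918, 0.081]
force: [2.2, 2.2, 0.2]
width: 0.187
clk 24.93 p [0.564  0.3528 0.3033] xang 138.3 z [ 0.035  0.042 -0.999] F [2.2 2.2 0.2] w 0.187 q [-0.92  0.45  0.44  1.45 -0.21  1.24  0.39]
[[ 0.08605839 -0.00327617  0.30328191]] [ 0.47282793 -0.26114484  0.03384939]
(11, 4.0, 'ty -1.41 tz 0.15 wx -1.0')
(15, 5.0, 'ty -2.81 tz 0.40 wx -2.0')
(19, 6.0, 'ty -4.19 tz 0.74 wx -3.0')
(23, 7.0, 'ty -5.55 tz 1.19 wx -4.0')
(27, 8.0, 'ty -6.86 tz 1.72 wx -5.0')
(31, 9.0, 'ty -8.14 tz 2.35 wx -6.0')
(35, 10.0, 'ty -9.37 tz 3.06 wx -7.0')
(39, 11.0, 'ty -10.55 tz 3.86 wx -8.0')
(43, 12.0, 'ty -11.67 tz 4.74 wx -9.0')
(47, 13.0, 'ty -12.72 tz 5.70 wx -10.0')
(51, 14.0, 'ty -13.71 tz 6.72 wx -11.0')
(55, 15.0, 'ty -14.62 tz 7.82 wx -12.0')
```

Lever moves freely with a 3 N spring. I continue along the arc.

```bash
python3 -m handwheel '[{"tx":0,"ty":-1.4,"tz":0.15,"wx":-1,"wy":0,"wz":0,"claw":0.05},{"tx":0,"ty":-2.8,"tz":0.4,"wx":-2,"wy":0,"wz":0,"claw":0.05},{"tx":0,"ty":-4.2,"tz":0.75,"wx":-3,"wy":0,"wz":0,"claw":0.05},{"tx":0,"ty":-5.55,"tz":1.2,"wx":-4,"wy":0,"wz":0,"claw":0.05},{"tx":0,"ty":-6.85,"tz":1.7,"wx":-5,"wy":0,"wz":0,"claw":0.05},{"tx":0,"ty":-8.15,"tz":2.35,"wx":-6,"wy":0,"wz":0,"claw":0.05},{"tx":0,"ty":-9.35,"tz":3.05,"wx":-7,"wy":0,"wz":0,"claw":0.05},{"tx":0,"ty":-10.55,"tz":3.85,"wx":-8,"wy":0,"wz":0,"claw":0.05},{"tx":0,"ty":-11.65,"tz":4.75,"wx":-9,"wy":0,"wz":0,"claw":0.05},{"tx":0,"ty":-12.7,"tz":5.7,"wx":-10,"wy":0,"wz":0,"claw":0.05},{"tx":0,"ty":-12.7,"tz":5.7,"wx":-10,"wy":0,"wz":0,"claw":0.05},{"tx":0,"ty":-12.7,"tz":5.7,"wx":-10,"wy":0,"wz":0,"claw":0.05}]' 25
python3 - <<'E'
from h import *
st();s=sensors.observe();p=press(s["position"])[0];zt=R.from_rotvec(s["ee_rot"]).as_matrix()[:,2];g=press(s["position"]-.005*zt)[0]
print(p,"grasp",g,"phi",np.degrees(np.arctan2(.112-g[0],g[2]-.104)),"r",np.hypot(.112-g[0],g[2]-.104))
im,d=vision.get_image("wrist"); cv2.imwrite("pics/l_w.png",im)
def row(phi,b,phi0=-5,b0=0):
    f=lambda p,bb:(-.205*np.sin(np.radians(p))+.005*np.sin(np.radians(bb)), .205*np.cos(np.radians(p))-.005*np.cos(np.radians(bb)))
    a,c=f(phi,b),f(phi0,b0); dx,dz=(a[0]-c[0])*100,(a[1]-c[1])*100
    b0r=np.radians(b0)
    return phi,b,"ty %.2f tz %.2f wx %.1f"%(dx*np.cos(b0r)+dz*np.sin(b0r), dx*np.sin(b0r)-dz*np.cos(b0r), -(b-b0))
for p in list(range(51,90,4))+[90,92,94]: print(row(p,min((p+5)/4,22),47,13))
E
```

```text
clock: 25.93
position: [0.4822, 0.2617, 0.2389]
ee_rot: [1.083, 2.846, 0.325]
force: [-4.6, 1.9, 4.1]
width: 0.188
clk 25.93 p [0.4822 0.2617 0.2389] xang 138.3 z [ 0.148  0.169 -0.974] F [-4.6  1.9  4.1] w 0.188 q [-0.9   0.2   0.42  1.97 -0.22  0.79  0.49]
[-0.03629651 -0.00340513  0.2388699 ] grasp [-0.03742074 -0.00341844  0.24374185] phi 46.917094781152116 r 0.20458333734867679
(51, 14.0, 'ty -1.15 tz 0.84 wx -1.0')
(55, 15.0, 'ty -2.24 tz 1.76 wx -2.0')
(59, 16.0, 'ty -3.26 tz 2.75 wx -3.0')
(63, 17.0, 'ty -4.21 tz 3.82 wx -4.0')
(67, 18.0, 'ty -5.08 tz 4.94 wx -5.0')
(71, 19.0, 'ty -5.87 tz 6.13 wx -6.0')
(75, 20.0, 'ty -6.58 tz 7.37 wx -7.0')
(79, 21.0, 'ty -7.19 tz 8.65 wx -8.0')
(83, 22.0, 'ty -7.72 tz 9.98 wx -9.0')
(87, 22, 'ty -8.16 tz 11.34 wx -9.0')
(90, 22, 'ty -8.43 tz 12.38 wx -9.0')
(92, 22, 'ty -8.58 tz 13.08 wx -9.0')
(94, 22, 'ty -8.71 tz 13.78 wx -9.0')
```

View pics/l_w.png

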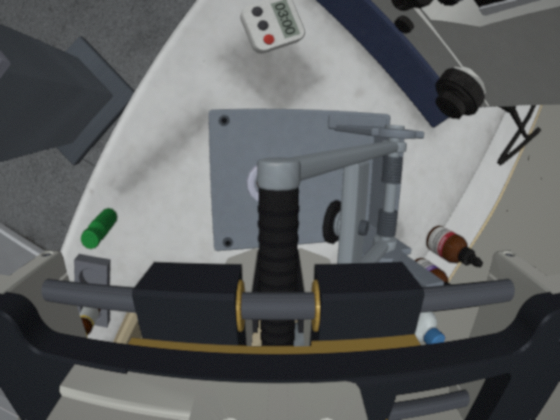

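```bash
cat >> h.py <<'E'
def row(phi,b,phi0=-5,b0=0):
    f=lambda p,bb:(-.205*np.sin(np.radians(p))+.005*np.sin(np.radians(bb)), .205*np.cos(np.radians(p))-.005*np.cos(np.radians(bb)))
    a,c=f(phi,b),f(phi0,b0); dx,dz=(a[0]-c[0])*100,(a[1]-c[1])*100
    b0r=np.radians(b0)
    return phi,b,"ty %.2f tz %.2f wx %.1f"%(dx*np.cos(b0r)+dz*np.sin(b0r), dx*np.sin(b0r)-dz*np.cos(b0r), -(b-b0))
def lev():
    s=sensors.observe();zt=R.from_rotvec(s["ee_rot"]).as_matrix()[:,2];g=press(s["position"]-.005*zt)[0]
    print("grasp",g,"phi",np.degrees(np.arctan2(.112-g[0],g[2]-.104)),"r",np.hypot(.112-g[0],g[2]-.104),"tilt",np.degrees(np.arcsin(np.hypot(zt[0],zt[1]))))
E
python3 - <<'E'
from h import *
for p in list(range(51,84,4)): print(row(p,min((p+5)/4,17),47,13))
E
```

```text
(51, 14.0, 'ty -1.15 tz 0.84 wx -1.0')
(55, 15.0, 'ty -2.24 tz 1.76 wx -2.0')
(59, 16.0, 'ty -3.26 tz 2.75 wx -3.0')
(63, 17.0, 'ty -4.21 tz 3.82 wx -4.0')
(67, 17, 'ty -5.09 tz 4.94 wx -4.0')
(71, 17, 'ty -5.89 tz 6.13 wx -4.0')
(75, 17, 'ty -6.60 tz 7.37 wx -4.0')
(79, 17, 'ty -7.23 tz 8.66 wx -4.0')
(83, 17, 'ty -7.77 tz 9.98 wx -4.0')
```

```bash
python3 -m handwheel '[{"tx":0,"ty":-1.15,"tz":0.85,"wx":-1,"wy":0,"wz":0,"claw":0.05},{"tx":0,"ty":-2.25,"tz":1.75,"wx":-2,"wy":0,"wz":0,"claw":0.05},{"tx":0,"ty":-3.25,"tz":2.75,"wx":-3,"wy":0,"wz":0,"claw":0.05},{"tx":0,"ty":-4.2,"tz":3.8,"wx":-4,"wy":0,"wz":0,"claw":0.05},{"tx":0,"ty":-5.1,"tz":4.95,"wx":-4,"wy":0,"wz":0,"claw":0.05},{"tx":0,"ty":-5.9,"tz":6.1,"wx":-4,"wy":0,"wz":0,"claw":0.05},{"tx":0,"ty":-6.6,"tz":7.35,"wx":-4,"wy":0,"wz":0,"claw":0.05},{"tx":0,"ty":-7.25,"tz":8.65,"wx":-4,"wy":0,"wz":0,"claw":0.05},{"tx":0,"ty":-7.25,"tz":8.65,"wx":-4,"wy":0,"wz":0,"claw":0.05},{"tx":0,"ty":-7.25,"tz":8.65,"wx":-4,"wy":0,"wz":0,"claw":0.05}]' 30
python3 - <<'E'
from h import *
st();lev()
im,d=vision.get_image("wrist"); cv2.imwrite("pics/m_w.png",im)
for p in (81,83,85,87,89,91,93,95): print(row(p,17,79,17))
E
```

```text
clock: 26.82
position: [0.449, 0.224, 0.138]
ee_rot: [1.069, 2.812, 0.42]
force: [-3.2, 4.9, 2.7]
width: 0.188
clk 26.82 p [0.449 0.224 0.138] xang 138.4 z [ 0.193  0.219 -0.956] F [-3.2  4.9  2.7] w 0.188 q [-0.76  0.25  0.32  2.24 -0.46  0.43  0.77]
grasp [-0.08805137 -0.00391714  0.14277544] phi 79.03052893362492 r 0.20377459635778356 tilt 16.96738406086105
(81, 17, 'ty -0.32 tz 0.64 wx 0.0')
(83, 17, 'ty -0.63 tz 1.29 wx 0.0')
(85, 17, 'ty -0.91 tz 1.94 wx 0.0')
(87, 17, 'ty -1.16 tz 2.61 wx 0.0')
(89, 17, 'ty -1.40 tz 3.29 wx 0.0')
(91, 17, 'ty -1.61 tz 3.97 wx 0.0')
(93, 17, 'ty -1.79 tz 4.66 wx 0.0')
(95, 17, 'ty -1.95 tz 5.36 wx 0.0')
```

View pics/m_w.png

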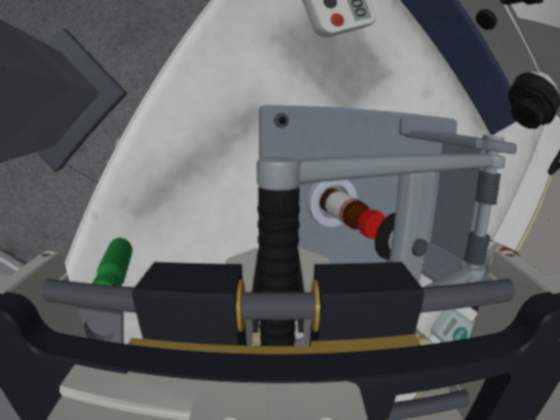

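```bash
python3 -m handwheel '[{"tx":0,"ty":-0.3,"tz":0.65,"wx":0,"wy":0,"wz":0,"claw":0.05},{"tx":0,"ty":-0.65,"tz":1.3,"wx":0,"wy":0,"wz":0,"claw":0.05},{"tx":0,"ty":-0.9,"tz":1.95,"wx":0,"wy":0,"wz":0,"claw":0.05},{"tx":0,"ty":-1.15,"tz":2.6,"wx":0,"wy":0,"wz":0,"claw":0.05},{"tx":0,"ty":-1.4,"tz":3.3,"wx":0,"wy":0,"wz":0,"claw":0.05},{"tx":0,"ty":-1.4,"tz":3.3,"wx":0,"wy":0,"wz":0,"claw":0.05}]' 45
python3 - <<'E'
from h import *
st();lev()
im,d=vision.get_image("wrist"); cv2.imwrite("pics/n_w.png",im)
E
```

```text
clock: 27.37
position: [0.4465, 0.2213, 0.1023]
ee_rot: [1.069, 2.812, 0.421]
force: [-5.9, 2.4, 11.6]
width: 0.181
clk 27.37 p [0.4465 0.2213 0.1023] xang 138.4 z [ 0.193  0.219 -0.956] F [-5.9  2.4 11.6] w 0.181 q [-0.68  0.31  0.23  2.28 -0.57  0.33  0.89]
grasp [-0.09175284 -0.00395261  0.10705164] phi 89.1419353625089 r 0.20377569046090935 tilt 16.9986731934739
```

View pics/n_w.png

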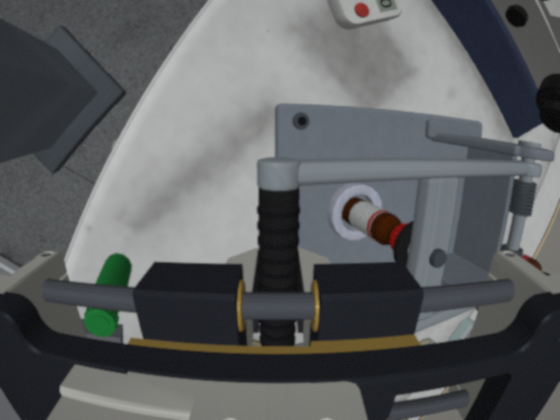

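```bash
python3 -m handwheel '[{"tx":0,"ty":-0.1,"tz":0.35,"wx":0,"wy":0,"wz":0,"claw":0.05},{"tx":0,"ty":-0.2,"tz":0.7,"wx":0,"wy":0,"wz":0,"claw":0.05},{"tx":0,"ty":-0.3,"tz":1.05,"wx":0,"wy":0,"wz":0,"claw":0.05},{"tx":0,"ty":-0.4,"tz":1.4,"wx":0,"wy":0,"wz":0,"claw":0.05},{"tx":0,"ty":-0.4,"tz":1.4,"wx":0,"wy":0,"wz":0,"claw":0.05},{"tx":0,"ty":-0.4,"tz":1.4,"wx":0,"wy":0,"wz":0,"claw":0.05}]' 50
python3 - <<'E'
from h import *
st();lev()
im,d=vision.get_image("wrist"); cv2.imwrite("pics/o_w.png",cv2.resize(im[80:340,240:560],None,fx=2.4,fy=2.3))
E
```

```text
clock: 27.92
position: [0.4466, 0.2214, 0.0886]
ee_rot: [1.069, 2.812, 0.422]
force: [-8.1, -0.2, 15.8]
width: 0.184
clk 27.92 p [0.4466 0.2214 0.0886] xang 138.4 z [ 0.193  0.22  -0.956] F [-8.1 -0.2 15.8] w 0.184 q [-0.64  0.34  0.18  2.29 -0.61  0.29  0.93]
grasp [-0.09157944 -0.00393865  0.09339589] phi 92.98174682456664 r 0.2038554318458464 tilt 17.029775864368133
```

View pics/o_w.png

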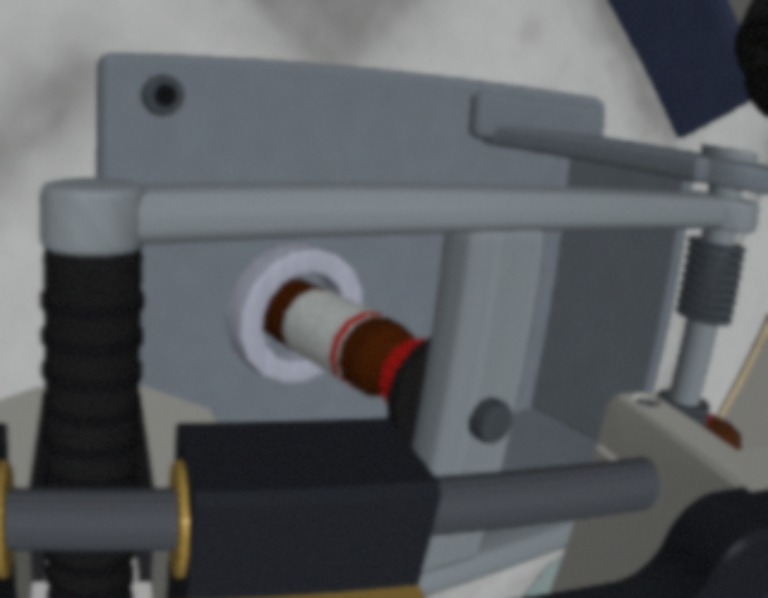

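```bash
python3 -m handwheel '[{"tx":0,"ty":-0.1,"tz":0.2,"wx":0,"wy":0,"wz":0,"claw":0.05},{"tx":0,"ty":-0.15,"tz":0.45,"wx":0,"wy":0,"wz":0,"claw":0.05},{"tx":0,"ty":-0.15,"tz":0.45,"wx":0,"wy":0,"wz":0,"claw":0.05},{"tx":0,"ty":-0.15,"tz":0.45,"wx":0,"wy":0,"wz":0,"claw":0.05}]' 50
python3 - <<'E'
from h import *
st();lev()
E
```

```text
clock: 28.3
position: [0.4468, 0.2216, 0.0846]
ee_rot: [1.069, 2.811, 0.424]
force: [-13.5, -2.8, 28.0]
width: 0.181
clk 28.3 p [0.4468 0.2216 0.0846] xang 138.4 z [ 0.194  0.221 -0.956] F [-13.5  -2.8  28. ] w 0.181 q [-0.63  0.35  0.16  2.29 -0.62  0.28  0.94]
grasp [-0.0913451  -0.00396114  0.08942082] phi 94.1009026931703 r 0.203867068774442 tilt 17.107500273360554
```

```bash
python3 - <<'E'
from h import *
np.set_printoptions(precision=4,suppress=True)
s=sensors.observe();im,d=vision.get_image("wrist"); cv2.imwrite("pics/p_w.png",cv2.resize(im[80:340,240:560],None,fx=2.4,fy=2.3)); st()
Q=press(back("wrist",d,d>0,s))
k=(abs(Q[:,1]-.051)<.012)&(Q[:,2]>.07)&(Q[:,2]<.14)
for lo in np.arange(-.11,.12,.02):
    j=k&(Q[:,0]>=lo)&(Q[:,0]<lo+.02)
    if j.sum()>5: print("arm",round(lo+.01,3),j.sum(),np.percentile(Q[j,2],90))
j=(abs(Q[:,1]-.03)<.012)&(Q[:,2]>.06)&(Q[:,2]<.14)&(abs(Q[:,0]+.092)<.02); print("bar",j.sum(),Q[j].min(0),Q[j].max(0))
for n in("scene","top"):
    im2,d2=vision.get_image(n); cv2.imwrite(f"pics/p_{n}.png",im2)
E
```

```text
clk 28.35 p [0.4468 0.2216 0.0847] xang 138.4 z [ 0.194  0.221 -0.956] F [-12.7  -1.8  28.3] w 0.181 q [-0.63  0.35  0.16  2.29 -0.62  0.28  0.94]
arm -0.1 1647 0.10324079787957002
arm -0.08 1306 0.10235292592795274
arm -0.06 1002 0.10290429501235447
arm -0.04 818 0.1038946340064319
arm -0.02 805 0.10467907598624043
arm 0.0 910 0.10577813318545154
arm 0.02 470 0.10656773015685299
arm 0.04 343 0.1075067079884076
arm 0.06 276 0.10838865356301133
arm 0.08 397 0.10906953535847
arm 0.1 562 0.11539885370940553
arm 0.12 86 0.11609531186051215
bar 2263 [-0.1025  0.018   0.0892] [-0.0836  0.042   0.1045]
```

View pics/p_w.png

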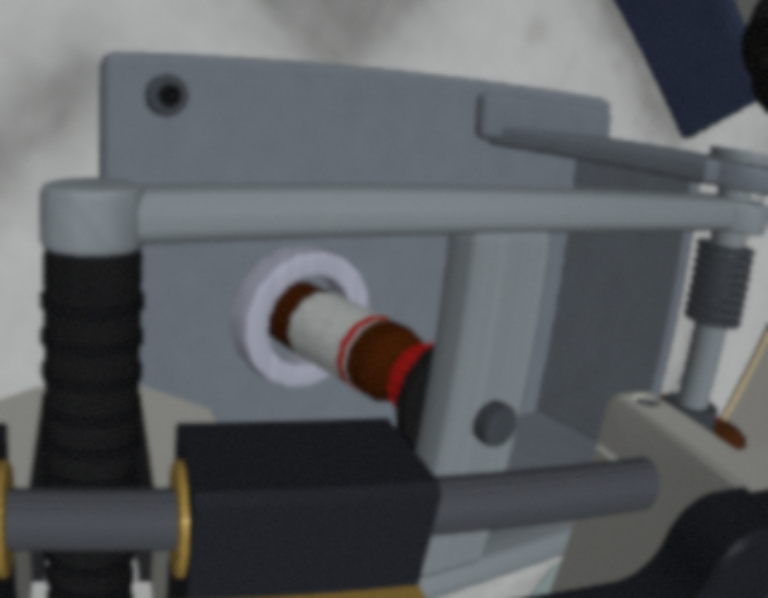

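View pics/p_scene.png

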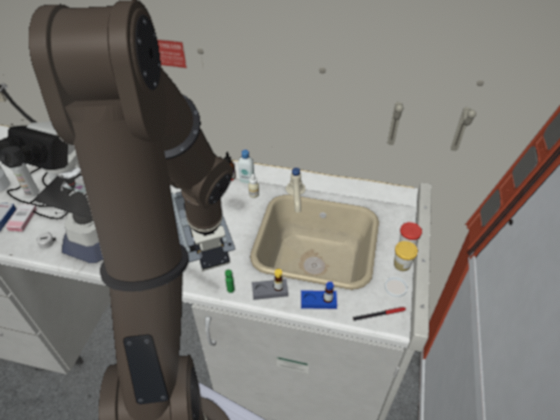

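```bash
python3 -m handwheel '[{"tx":0,"ty":0,"tz":0,"wx":0,"wy":0,"wz":0,"claw":0.05},{"tx":0,"ty":0,"tz":0,"wx":0,"wy":0,"wz":0,"claw":0.05},{"tx":0,"ty":0,"tz":0,"wx":0,"wy":0,"wz":0,"claw":0.05},{"tx":0,"ty":0,"tz":0,"wx":0,"wy":0,"wz":0,"claw":0.05},{"tx":0,"ty":0,"tz":0,"wx":0,"wy":0,"wz":0,"claw":0.05},{"tx":0,"ty":0,"tz":0,"wx":0,"wy":0,"wz":0,"claw":0.05},{"tx":0,"ty":0,"tz":0,"wx":0,"wy":0,"wz":0,"claw":0.05},{"tx":0,"ty":0,"tz":0,"wx":0,"wy":0,"wz":0,"claw":0.05},{"tx":0,"ty":0,"tz":0,"wx":0,"wy":0,"wz":0,"claw":0.05},{"tx":0,"ty":0,"tz":0,"wx":0,"wy":0,"wz":0,"claw":0.05},{"tx":0,"ty":0,"tz":0,"wx":0,"wy":0,"wz":0,"claw":0.05},{"tx":0,"ty":0,"tz":0,"wx":0,"wy":0,"wz":0,"claw":0.05}]' 60
python3 - <<'E'
from h import *
np.set_printoptions(precision=4,suppress=True)
s=sensors.observe();im,d=vision.get_image("wrist"); st();lev()
Q=press(back("wrist",d,d>0,s))
k=(abs(Q[:,1]-.051)<.012)&(Q[:,2]>.07)&(Q[:,2]<.14)
X=[];Z=[]
for lo in np.arange(-.07,.08,.02):
    j=k&(Q[:,0]>=lo)&(Q[:,0]<lo+.02); X.append(lo+.01);Z.append(np.percentile(Q[j,2],90))
a=np.polyfit(X,Z,1); print("theta",1.658+np.arctan(a[0]))
j=(abs(Q[:,1]-.03)<.012)&(Q[:,2]>.06)&(Q[:,2]<.14)&(abs(Q[:,0]+.092)<.02); print("bar",Q[j].max(0))
z=im[150:260,330:440]; cv2.imwrite("pics/q.png",cv2.resize(z,None,fx=5,fy=5,interpolation=cv2.INTER_CUBIC))
c=(abs(Q[:,0])<.02)&(abs(Q[:,1])<.02)
E
```

```text
clock: 29.45
position: [0.4468, 0.2215, 0.0847]
ee_rot: [1.069, 2.811, 0.424]
force: [-12.4, -2.6, 28.0]
width: 0.18
clk 29.5 p [0.4468 0.2216 0.0847] xang 138.4 z [ 0.194  0.221 -0.956] F [-12.5  -2.   27.4] w 0.18 q [-0.63  0.35  0.16  2.29 -0.62  0.28  0.94]
grasp [-0.0914 -0.0039  0.0895] phi 94.07893493380156 r 0.20388243851388785 tilt 17.11133122541645
theta 1.7022716554261428
bar [-0.0834  0.042   0.105 ]
```

View pics/q.png

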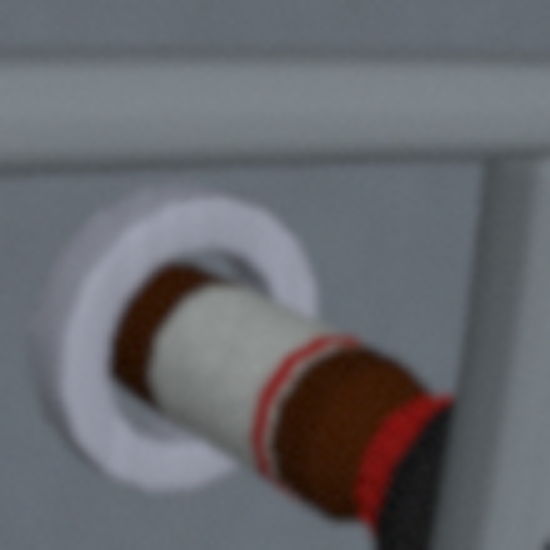

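```bash
python3 -c "
from h import *
st(); print(arm.sign_off())"
```

```text
clk 29.5 p [0.4468 0.2216 0.0847] xang 138.4 z [ 0.194  0.221 -0.956] F [-12.5  -2.   27.4] w 0.18 q [-0.63  0.35  0.16  2.29 -0.62  0.28  0.94]
the job is handed in; nothing more can be done
None
```

I handed the job in at 29.5 s, with the arm still holding the lever down on the red cap. The blue vial stands in the blue rack's hole farther from the grey block. The red vial went into the nest while the lever was still locked. I then flipped the catch and pulled the lever down by its crossbar.

**What the last checks showed**
- **Catch:** the tab measured about 29.5° down and outwards, which is fully over.
- **Lever:** I measured its angle from the depth picture at about 1.702 rad, right at the 1.70 stop.
- **Hold:** the upward force on the tool was about 28 N and held steady for a second.
- **Red vial:** it stands upright in the nest under the pad.

**What went wrong or disagreed**
- **First catch push:** the tapered finger slid past the tab's outer edge and pushed sideways with about 15 N. I lifted it, moved it inward and repeated the push.
- **Lever angle from the gripper:** the gripper's position implied an angle a little past the stop, about 1.73 rad. The bar sits about 6 mm higher between the pads than at first, so it probably slipped a little, but it was steady at the end.
- **Red cap:** I could not see the cap's top under the pad. That it is fully home follows from the lever angle and the force, not from a direct view.

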